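# Change over the face-shield drying rail

### The arm

A 6-joint arm with a two-finger parallel gripper is mounted at the origin on the work surface. World frame = base frame: x ahead of the robot, y to its left, z up, the work surface at z = 0. Lengths are in m, angles in rad, forces in N, time in s.
With the tool pointing down it reaches from about 0.4 to 0.825 m from the base axis. Payload 7 kg.
Tool frame: the origin (TCP) lies on the mounting face of the last link; the fingertips stand 178 mm ahead of it and the grasp point (between the pads) lies arm.grip_depth ahead of it (arm.grip_depth is the distance from the TCP to the grasp point, in m); z points along the fingers, y is the direction in which the jaws open and shut (so a half turn about z gives the same grasp; the last joint's range is limited). The gripper opens to 88 mm and grips with 3 to 60 N. Pads are 19 mm wide; open, the fingers measure 130 mm over their backs; the gripper's body (78 mm by 193 mm) begins 47 mm behind the grasp point.
Start: joints at [-0.979, 0.359, 0.012, 0, -1.224, -0.288], TCP at [0.202, -0.644, 0.405] pointing down, gripper open.
Joint ranges: [-3.07, 3.07], [-1.43, 2.12], [-1.02, 1.25], [-3.03, 1.67], [-3.05, -0], [-3.03, 3.03]. Speed limits (rad/s): [2.39, 2.39, 3.01, 3.14, 3.14, 3.14].

### API

Orientations are given as [roll, pitch, yaw] about the fixed x, y, z axes, in that order (R = Rz(yaw) Ry(pitch) Rx(roll)).
In Python, from station import arm gives the robot as it stands.
- The arm moves only by the tool carry_out, never from a script. Its argument "targets" is a list that holds one entry, the list of rows, each a list of 7 numbers: the turn, a rotation vector about the tool's x, y, z in units of 8 degrees (1.0 is 8 degrees), then the shift along the tool's x, y, z in units of 2.5 cm (1.0 is 2.5 cm), then the opening, from -1 (shut) to 1 (fully open). A call has 1 to 20 rows; each row shifts and turns the commanded pose from where the row before left it, along the tool's axes as they then stand; what a row does not reach is not made up. A row lasts 1/8 s, in which the tool goes at most 62.5 mm and 10.7 degrees, less where a joint would pass 70% of its speed; a pose out of reach is approached as far as the arm can. A call with a number of a shift or a turn outside -1 to 1 is refused whole. A call with a gripper value outside its range is refused whole. The fingers move at their own pace and stop on an object; "squeeze" is the grip in N (left out, the last holds). Time passes only in rows, so rows that do not move let the fingers close. It gives the time, the measured TCP pose, the force and the opening at its end, in the units of the state.
- arm.get_state(): the state, without advancing time (a new reading comes with each control period).
- arm.grab_frame(name): name is "scene" or "side" or "wrist"; returns (picture, depth): 480x640x3 uint8, red, green, blue; 480x640 float32, m along the optical axis (not along the pixel's ray), 0 where there is no reading.
- arm.camera_model(name): a dict with "camera_matrix" (3x3 intrinsics, pixels), "world_from_camera" (4x4, takes a point from camera to world coordinates). Camera axes: x right, y down, z forward; pixel columns grow to the right and rows downward; lengths in m; the calibration is good to about 2 mm. A picture is of the moment at which its call begins: read the wrist's pose just before it. camera_model takes no time and is no camera call; for the wrist camera it gives the pose at the moment of the call.
- arm.job_done(): hands the job in, once; it reports no verdict.
Trained networks look in the newest picture that a camera, given by its name, has taken for a name from the list of things; names that differ only in an ending like _2 or _b are one class to them, and where a whole thing is asked for, a point or a joint stands for the part that bears it (a point fixed in the world has none). Each returns a list of dicts, best first, with "conf" (0 to 1); they miss things now and then, are a little off and sometimes report something else, mostly with a low value. They report only what shows in the picture. A call takes as long as a camera call. They do not tell look-alikes from the thing itself.
- arm.spot_in(camera, query): "point" ([row, column] in pixels, amid what is visible of it).
- arm.landmark_of(camera, query): "point" ([row, column] in pixels: a listed point, or the origin of a listed thing).
The state is a dict: "t": time; "q": joint angles; "qd": joint speeds; "joint_efforts": joint torques, N m; "eef_pos": TCP position; "ee_rot": TCP orientation; "force": force on the tool from outside, world axes, zero at the start; "moment": the same for the moment, N m; "width": finger opening in m.
Only numpy, scipy, OpenCV 4.12 (cv2) and the standard library are available. Lean on these libraries where they do the work, as an engineer would, in place of code of your own. Each camera call takes 0.05 s, during which the arm holds its last target.

### The job

Change over the drying rail for the face-shield headframes: lift off the dry ones that hang there and stand them upright on the white mat, and slide the drip tray through between the rail's skids until it is fully home against the stop. Only when the rail is cleared and the tray is home, hang every wet headframe from the blue mat over the bar, crown on the bar, a leg on either side, and square across it. Leave the other things on the table where they are.

Things in the scene. Friction and masses are not known exactly. Their poses are not given: they have to be found in the camera images.
- wet1: Face-shield headframe, rigid, 140 g, wet, at the start on the blue mat (2 or 3 are there). Upside-down U of white band 24 mm wide, black padded crown on top, a black temple pad at each lower end as a foot; stands by itself. 146 mm wide (x), 50 deep over the pads (y), 140 high. Origin: underside, midway between the feet; z up. All alike, same from both sides.
- wet2: Face-shield headframe, rigid, 140 g, wet, at the start on the blue mat (2 or 3 are there). Upside-down U of white band 24 mm wide, black padded crown on top, a black temple pad at each lower end as a foot; stands by itself. 146 mm wide (x), 50 deep over the pads (y), 140 high. Origin: underside, midway between the feet; z up. All alike, same from both sides.
- wet3: Face-shield headframe, rigid, 140 g, wet, at the start on the blue mat (2 or 3 are there). Upside-down U of white band 24 mm wide, black padded crown on top, a black temple pad at each lower end as a foot; stands by itself. 146 mm wide (x), 50 deep over the pads (y), 140 high. Origin: underside, midway between the feet; z up. All alike, same from both sides.
- dry1: Face-shield headframe, rigid, 140 g, dry, at the start hung over the rail (1 or 2 are there). Upside-down U of white band 24 mm wide, black padded crown on top, a black temple pad at each lower end as a foot; stands by itself. 146 mm wide (x), 50 deep over the pads (y), 140 high. Origin: underside, midway between the feet; z up. All alike, same from both sides.
- dry2: Face-shield headframe, rigid, 140 g, dry, at the start hung over the rail (1 or 2 are there). Upside-down U of white band 24 mm wide, black padded crown on top, a black temple pad at each lower end as a foot; stands by itself. 146 mm wide (x), 50 deep over the pads (y), 140 high. Origin: underside, midway between the feet; z up. All alike, same from both sides.
- wet1_crown (a point): Middle of the underside of wet1's crown, 126 mm above the feet: the face that rests on the bar. Crown: level block 52 (x) by 24 (y) by 14 mm; grip it from above across the 24 mm, fingertips not below its underside. Its flat seat is 34 mm (x), then lining and band slope 41 to 46 degrees down to the legs (inner faces 63 mm from the middle; pads 47 mm), so it centres itself.
- wet2_crown (a point): Middle of the underside of wet2's crown, 126 mm above the feet: the face that rests on the bar. Crown: level block 52 (x) by 24 (y) by 14 mm; grip it from above across the 24 mm, fingertips not below its underside. Its flat seat is 34 mm (x), then lining and band slope 41 to 46 degrees down to the legs (inner faces 63 mm from the middle; pads 47 mm), so it centres itself.
- wet3_crown (a point): Middle of the underside of wet3's crown, 126 mm above the feet: the face that rests on the bar. Crown: level block 52 (x) by 24 (y) by 14 mm; grip it from above across the 24 mm, fingertips not below its underside. Its flat seat is 34 mm (x), then lining and band slope 41 to 46 degrees down to the legs (inner faces 63 mm from the middle; pads 47 mm), so it centres itself.
- dry1_crown (a point): Middle of the underside of dry1's crown, 126 mm above the feet: the face that rests on the bar. Crown: level block 52 (x) by 24 (y) by 14 mm; grip it from above across the 24 mm, fingertips not below its underside. Its flat seat is 34 mm (x), then lining and band slope 41 to 46 degrees down to the legs (inner faces 63 mm from the middle; pads 47 mm), so it centres itself.
- dry2_crown (a point): Middle of the underside of dry2's crown, 126 mm above the feet: the face that rests on the bar. Crown: level block 52 (x) by 24 (y) by 14 mm; grip it from above across the 24 mm, fingertips not below its underside. Its flat seat is 34 mm (x), then lining and band slope 41 to 46 degrees down to the legs (inner faces 63 mm from the middle; pads 47 mm), so it centres itself.
- rail: Fixed steel drying rail: flat bar, 24 mm wide and 12 high, along x from -140 to 140 mm, top 170 mm above the table, room for three frames 80 mm apart; a 16 mm square post at each end. Skids 16 mm wide and high run along y (-90 to 90 mm) at the posts' feet; channel between them 264 mm. Stop strip at the back, front face at y = -78 mm, 16 high. Origin: on the table under the bar's middle; z up.
- bar_top (a point): Top of the rail's bar at its middle, 170 mm above the table; axes as the rail's.
- tray: Loose aluminium drip tray, 240 (x) by 150 (y) by 24 mm high, 350 g, handle on its +y side. Slides on the table; starts out in front of the rail's +y side and goes in towards -y. Origin: centre of its underside. Home: back edge (tray y = -75 mm) at the stop, origin about 3 mm to -y of the rail's, axes parallel. A hung frame's feet are 44 mm up, so it passes beneath.
- tray_handle (a point): Middle of the tray's handle: a bar 70 mm long (tray x), 12 mm thick (tray y), from 21 to 39 mm above the table, 130 mm from the tray's origin along tray +y; this point is 30 mm above the table.
- wet_mat: Blue mat, fixed, 160 by 250 by 3 mm, on which the wet headframes stand. Origin: centre of its underside.
- clean_mat: White mat, fixed, 130 mm (x) by 330 mm (y) by 3 mm: the place for dry headframes; two fit one beside the other along y, each with its width along y. Origin: centre of its underside.
- vial_a: Bystander: small glass vial, 24 mm diameter, 42 mm high, upright. Origin under its centre.
- vial_b: Bystander: small glass vial like vial_a.
- tape_roll: Bystander: roll of paper tape lying flat, 70 mm diameter, 24 mm high. Origin under its centre.
- spray_bottle: Bystander: white disinfectant bottle, 60 mm diameter, 150 mm high. Origin under its centre.
- swab_box: Bystander: cardboard box, 60 by 100 by 35 mm. Origin under its centre.
- steel_bowl: Bystander: steel bowl, 90 mm diameter, 40 mm high. Origin under its centre.
There are look-alikes about, which are no part of the job. What is shaped like the wet2 but yellow is not meant. Leave any yellow look-alike of the dry1 alone.

How it is judged:
By the outcome, as a careful person would: the job done as asked, in the order asked, and still so for the second after the job is handed in, with the robot touching nothing.
Of wet1, wet2, wet3 only 2 to 3 are there at a start; the rules pass over those that are not, and their reading is None.
Of dry1, dry2 only 1 to 2 are there at a start; the rules pass over those that are not, and their reading is None.
At some moment in a run one of tray may be knocked a few centimetres aside while the robot is not near it.
It also fails if it takes over 210 s, if anything falls off the work surface, if the arm or the gripper's body presses on something with over 40 N, if the wrist force passes 120 N, or if a joint passes its speed limit or range.

## Working session

There is one attempt and no reset: what is moved stays moved. The work goes in short steps, Python scripts to look and compute and a tool call to move; the robot and the scene stay as the last step left them, time stands still between calls to the robot, and variables do not carry over. Pictures are saved under pics/ and viewed, and the job is handed in when it is done.

Besides the shell and the picture viewer there is one more tool, called after "Call:" in YAML: its name, and indented under it one key for each argument. carry_out: Moves the arm, as the interface text tells. Its arguments: {"type":"object","properties":{"targets":{"type":"array"},"squeeze":{"type":"number"}},"required":["targets"]}

```bash
ls; mkdir -p pics; cat > h.py <<'E'
import numpy as np, cv2
from station import arm
from scipy.spatial.transform import Rotation as R
def grab(n,fn):
    T=arm.camera_model(n); im,d=arm.grab_frame(n)
    cv2.imwrite('pics/'+fn,im[:,:,::-1]); np.savez('pics/'+fn[:-4],d=d,K=T['camera_matrix'],T=T['world_from_camera'],im=im)
    return im,d,T
def xyz(d,K,T):
    r,c=np.mgrid[0:d.shape[0],0:d.shape[1]]
    K=np.array(K);T=np.array(T)
    P=np.stack([(c-K[0,2])/K[0,0]*d,(r-K[1,2])/K[1,1]*d,d],-1)
    return P@T[:3,:3].T+T[:3,3]
E
python3 - <<'E'
from h import *
s=arm.get_state(); print({k:np.round(v,3) for k,v in s.items()}, arm.grip_depth)
for n in ['scene','side','wrist']:
    im,d,T=grab(n,n+'0.png'); print(n,np.round(T['world_from_camera'],3).tolist(), (d>0).mean())
E
```

```text
pics
{'t': np.float64(0.0), 'q': array([-0.979,  0.359,  0.011, -0.   , -1.224, -0.288]), 'qd': array([ 0.001, -0.   ,  0.001,  0.001,  0.   ,  0.   ]), 'joint_efforts': array([-1.0000e-03, -5.8271e+01,  2.9306e+01,  6.9970e+00,  7.0000e-03,
       -0.0000e+00]), 'eef_pos': array([ 0.202, -0.644,  0.404]), 'ee_rot': array([ 3.14 , -0.   , -2.838]), 'force': array([ 0.868,  0.256, -0.285]), 'moment': array([-0.064, -0.03 , -0.036]), 'width': np.float64(0.088)} 0.1593
scene [[-0.283, 0.669, -0.687, 1.222], [0.959, 0.188, -0.212, 0.233], [-0.013, -0.719, -0.695, 0.887], [0.0, 0.0, 0.0, 1.0]] 0.9958268229166667
side [[-0.758, -0.377, 0.532, -0.152], [-0.652, 0.408, -0.639, 0.716], [0.024, -0.831, -0.556, 0.776], [0.0, 0.0, 0.0, 1.0]] 0.9958821614583333
wrist [[-0.299, 0.919, 0.257, 0.132], [0.954, 0.288, 0.082, -0.666], [0.001, 0.27, -0.963, 0.384], [0.0, 0.0, 0.0, 1.0]] 0.992080078125
```

View pics/scene0.png

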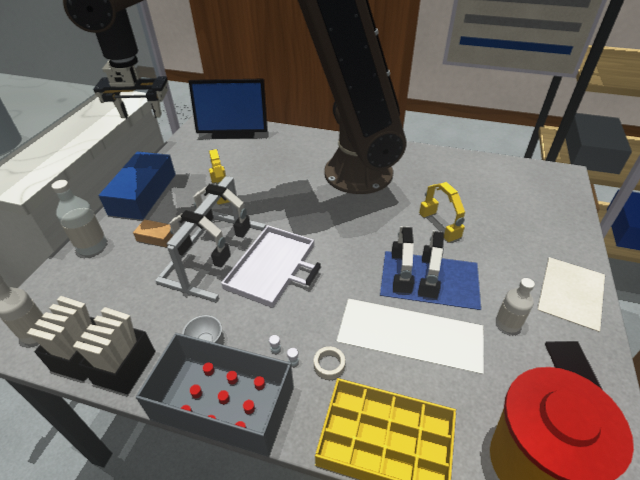

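View pics/side0.png

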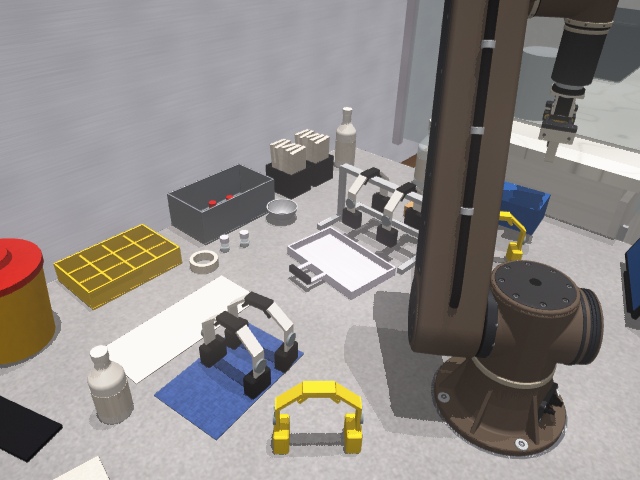

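View pics/wrist0.png

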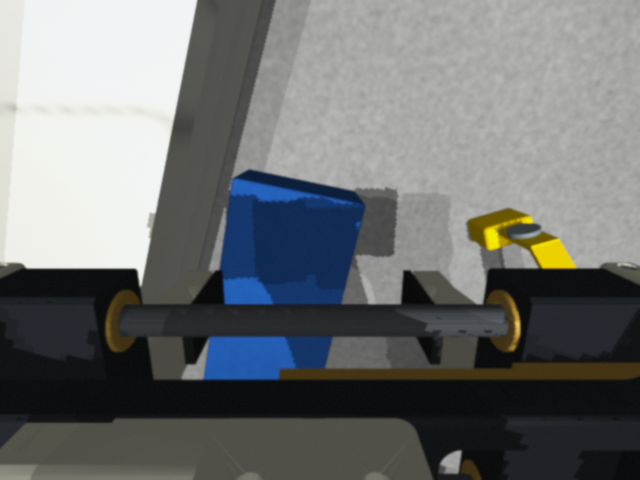

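The scene holds two wet frames on the blue mat (scene picture about row 262, cols 403/432), two dry frames on the rail (rows 195-235, cols 200-235), the tray in front of the rail, and two yellow look-alikes. One look-alike stands right behind the rail. I'll build a height map next.

```bash
cat > top.py <<'E'
from h import *
def top(fns,out,x0=0.15,x1=0.95,y0=-0.65,y1=0.5,res=0.002,zmax=0.25):
    H=int((x1-x0)/res);W=int((y1-y0)/res)
    hm=np.full((H,W),-1.);col=np.zeros((H,W,3),np.uint8)
    for f in fns:
        z=np.load('pics/'+f+'.npz');P=xyz(z['d'],z['K'],z['T']).reshape(-1,3);C=z['im'].reshape(-1,3)
        ok=(z['d'].ravel()>0)&(P[:,2]<zmax)
        P=P[ok];C=C[ok]
        o=np.argsort(P[:,2]);P=P[o];C=C[o]
        i=((x1-P[:,0])/res).astype(int);j=((y1-P[:,1])/res).astype(int)
        k=(i>=0)&(i<H)&(j>=0)&(j<W);i,j,P,C=i[k],j[k],P[k],C[k]
        k=P[:,2]>=hm[i,j]-1e-4
        hm[i[k],j[k]]=P[k,2];col[i[k],j[k]]=C[k]
    im=col[:,:,::-1].copy()
    for v in np.arange(0.2,1.0,.1):
        r=int((x1-v)/res)
        if 0<=r<H: cv2.line(im,(0,r),(W,r),(0,255,0) ,1); cv2.putText(im,'%.1f'%v,(0,r),0,.4,(0,0,255))
    for v in np.arange(-0.6,.6,.1):
        c=int((y1-v)/res)
        if 0<=c<W: cv2.line(im,(c,0),(c,H),(0,255,0),1); cv2.putText(im,'%.1f'%v,(c,10),0,.4,(0,0,255))
    cv2.imwrite('pics/'+out,im); return hm
if __name__=='__main__':
    top(['scene0','side0'],'top0.png')
E
python3 top.py
python3 - <<'E'
from h import *
s=np.load('pics/scene0.npz');
arm.get_state()
for cam in ['scene','side']:
    z=np.load('pics/%s0.npz'%cam);T=z['T'];K=z['K']
    for q,h in [('wet1_crown',.129),('dry1_crown',.170),('rail',0),('bar_top',.17),('tray',0),('tray_handle',.03),('wet_mat',0),('clean_mat',0),('vial_a',0),('tape_roll',0),('spray_bottle',0),('swab_box',0),('steel_bowl',0)]:
        for r in arm.landmark_of(cam,q)[:4]:
            p=r['point'];v=T[:3,:3]@np.array([(p[1]-K[0,2])/K[0,0],(p[0]-K[1,2])/K[1,1],1]);w=T[:3,3]+v*(h-T[2,3])/v[2]
            print(cam,q,np.round(p),round(r['conf'],2),np.round(w,3))
E
```

```text
scene wet1_crown [239. 410.] 0.66 [0.419 0.218 0.129]
scene dry1_crown [156. 213.] 0.93 [ 0.27  -0.383  0.17 ]
scene dry1_crown [194. 211.] 0.58 [ 0.431 -0.309  0.17 ]
scene rail [256. 202.] 0.5 [ 0.507 -0.333  0.   ]
scene bar_top [204. 201.] 0.97 [ 0.477 -0.313  0.17 ]
scene bar_top [258. 201.] 0.46 [ 0.649 -0.225  0.17 ]
scene bar_top [236. 406.] 0.28 [0.454 0.208 0.17 ]
scene bar_top [237. 156.] 0.21 [ 0.615 -0.359  0.17 ]
scene tray [265. 268.] 0.83 [ 0.487 -0.145  0.   ]
scene tray [276. 428.] 0.27 [0.409 0.281 0.   ]
scene tray_handle [273. 314.] 0.74 [ 0.507 -0.006  0.03 ]
scene wet_mat [280. 431.] 0.87 [ 0.421  0.29  -0.   ]
scene clean_mat [332. 410.] 0.77 [0.598 0.26  0.   ]
scene vial_a [349. 275.] 0.73 [ 0.727 -0.033  0.   ]
scene vial_a [360. 294.] 0.64 [0.744 0.018 0.   ]
scene vial_a [341. 201.] 0.62 [ 0.755 -0.208  0.   ]
scene tape_roll [365. 328.] 0.8 [0.734 0.096 0.   ]
scene spray_bottle [323. 508.] 0.94 [0.506 0.482 0.   ]
scene spray_bottle [276. 314.] 0.37 [ 0.491 -0.01   0.   ]
scene spray_bottle [279. 430.] 0.27 [0.417 0.287 0.   ]
scene swab_box [238. 158.]
[... 241 characters left out ...]
2  0.17 ]
side dry1_crown [216. 365.] 0.43 [ 0.417 -0.13   0.17 ]
side rail [373. 234.] 0.29 [0.411 0.284 0.   ]
side bar_top [181. 386.] 0.71 [ 0.48  -0.303  0.17 ]
side tray_handle [213. 366.] 0.35 [ 0.556 -0.34   0.03 ]
side wet_mat [374. 233.] 0.57 [0.41  0.288 0.   ]
side clean_mat [324. 185.] 0.76 [ 0.591  0.264 -0.   ]
side vial_a [249. 226.] 0.6 [0.743 0.018 0.   ]
side vial_a [244. 247.] 0.59 [ 0.721 -0.037  0.   ]
side vial_a [214. 364.] 0.24 [ 0.584 -0.372  0.   ]
side spray_bottle [409. 113.] 0.62 [0.508 0.486 0.   ]
side swab_box [211. 421.] 0.55 [ 0.471 -0.502  0.   ]
side steel_bowl [218. 283.] 0.69 [ 0.745 -0.197  0.   ]
side steel_bowl [265. 338.] 0.65 [ 0.483 -0.126  0.   ]
```

View pics/top0.png

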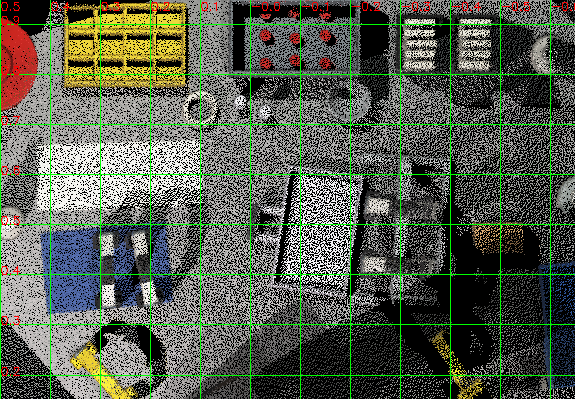

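```bash
cat > meas.py <<'E'
from h import *
import sys
def cloud(fns):
    A=[];C=[]
    for f in fns:
        z=np.load('pics/'+f+'.npz');P=xyz(z['d'],z['K'],z['T']).reshape(-1,3);ok=z['d'].ravel()>0
        A.append(P[ok]);C.append(z['im'].reshape(-1,3)[ok])
    return np.concatenate(A),np.concatenate(C).astype(int)
def rect(P):
    (c,s,a)=cv2.minAreaRect((P[:,:2]*1000).astype(np.float32)); return np.round(c,1),np.round(s,1),round(a,1)
def clusters(P,res=.004):
    i=((P[:,:2]+1.5)/res).astype(int); m=np.zeros((750,750),np.uint8); m[i[:,0],i[:,1]]=1
    m=cv2.dilate(m,np.ones((3,3),np.uint8))
    n,l=cv2.connectedComponents(m); L=l[i[:,0],i[:,1]]
    return [P[L==k] for k in range(1,n) if (L==k).sum()>25]
def box(P,C,x,y,z,col=None):
    k=(P[:,0]>x[0])&(P[:,0]<x[1])&(P[:,1]>y[0])&(P[:,1]<y[1])&(P[:,2]>z[0])&(P[:,2]<z[1])
    if col=='dark': k&=C.sum(1)<150
    if col=='blue': k&=(C[:,2]>C[:,0]+40)
    if col=='ny': k&=(C[:,2]>C[:,0]-40)
    return P[k]
E
cat > m0.py <<'E'
from meas import *
for f in (['scene0'],['side0'],['scene0','side0']):
    P,C=cloud(f); print(f)
    for n,a in dict(drycrown=((.3,.65),(-.45,-.2),(.176,.2),None),bar=((.3,.65),(-.45,-.2),(.16,.174),None),
      wetcrown=((.3,.55),(.1,.4),(.134,.16),'ny'),wetmat=((.3,.55),(.1,.45),(-.01,.01),'blue'),
      tray=((.35,.64),(-.25,.05),(.018,.032),None),handle=((.35,.64),(-.07,.05),(.032,.05),None),yel=((.2,.45),(-.5,-.33),(.1,.16),None),yel2=((.15,.33),(.1,.4),(.1,.16),None)).items():
        Q=box(P,C,*a)
        for c in clusters(Q): print(n,len(c),rect(c),np.round(np.percentile(c[:,2],[5,50,95]),3))
E
python3 m0.py
```

```text
['scene0']
drycrown 182 (array([ 421.7, -297. ]), array([65.6, 26.3]), 86.3) [0.177 0.184 0.186]
drycrown 212 (array([ 536.5, -304.7]), array([67., 27.]), 83.3) [0.177 0.184 0.186]
bar 115 (array([ 367.5, -293.5]), array([25.4, 51.7]), 84.2) [0.163 0.17  0.173]
bar 375 (array([ 459.8, -298.4]), array([ 99.7, 105.7]), 88.6) [0.162 0.17  0.173]
bar 504 (array([ 581.1, -305.4]), array([104.7, 114.9]), 87.5) [0.161 0.17  0.173]
wetcrown 196 (array([413.9, 283.2]), array([66., 24.]), 4.3) [0.136 0.142 0.145]
wetcrown 197 (array([418.6, 210.5]), array([64.5, 24.5]), 11.3) [0.136 0.143 0.145]
wetmat 2857 (array([416.2, 285.8]), array([164.6, 249. ]), 5.4) [0.    0.003 0.006]
tray 813 (array([ 488.6, -129.1]), array([262.1, 250.5]), 83.8) [0.019 0.024 0.027]
handle 118 (array([509.4,  -6.3]), array([12.7, 71.7]), 82.1) [0.034 0.039 0.042]
yel 222 (array([ 236.1, -398.5]), array([95.1, 23.9]), 34.7) [0.103 0.128 0.143]
yel 102 (array([ 419.4, -360.4]), array([31.1, 29.1]), 20.6) [0.112 0.128 0.157]
yel2 372 (array([196.5, 290.8]), array([139.9,  28.2]), 43.2) [0.104 0.128 0.141]
['side0']
dry
[... 1399 characters left out ...]
297.1]), 86.2) [0.161 0.169 0.173]
wetcrown 533 (array([413.2, 211.6]), array([74.7, 28.8]), 11.3) [0.135 0.141 0.144]
wetcrown 570 (array([410.2, 285.3]), array([73.1, 27.5]), 1.9) [0.135 0.141 0.144]
wetmat 8663 (array([415.2, 287.5]), array([166.3, 252.5]), 5.4) [-0.     0.002  0.005]
tray 1588 (array([ 487.6, -129.5]), array([266.7, 249.6]), 82.5) [0.019 0.022 0.027]
handle 238 (array([506. ,  -5.3]), array([15.2, 78.9]), 80.4) [0.033 0.038 0.041]
yel 273 (array([ 235. , -396.4]), array([94.8, 30.2]), 32.8) [0.104 0.131 0.142]
yel 149 (array([ 417.1, -353.5]), array([31.4, 39.1]), 67.9) [0.102 0.129 0.157]
yel2 1663 (array([195.3, 292.2]), array([139.9,  32.2]), 42.7) [0.104 0.129 0.14 ]
```

Call:
carry_out:
  targets:
    - [[0,0,-0.95,0,0,-0.5,1],[0,0,-0.95,0,0,-0.5,1],[0,0,-0.95,0,0,-0.5,1],[0,0,-0.95,0,0,-0.5,1],[0,0,-0.95,0,0,-0.5,1],[0,0,-0.95,0,0,-0.5,1],[0,0,-0.95,0,0,-0.5,1],[0,0,-0.95,0,0,-0.5,1],[0,0,-0.95,0,0,0,1],[0,0,0,0,0,0,1]]

```text
t: 2.7
eef_pos: [0.2019, -0.644, 0.5047]
ee_rot: [-3.141, -0.0, -1.645]
force: [-0.5, 0.6, 0.3]
width: 0.0876
```

```bash
cat > goal.py <<'E'
import sys
from h import *
# goal x y z yawdeg : total remaining, in tool units at CURRENT yaw and at TARGET yaw (tool down)
def goal(x,y,z,yaw):
    s=arm.get_state(); p=np.array(s['eef_pos']); r=np.array(s['ee_rot'])
    print('t',round(float(s['t']),2),'pos',np.round(p,4),'rpy',np.round(np.degrees(r),2),'F',np.round(s['force'],1),'w',round(float(s['width']),4),'q',np.round(s['q'],2))
    Rc=R.from_euler('xyz',r); Rt=R.from_euler('xyz',[np.pi,0,np.radians(yaw)])
    d=np.array([x,y,z])-p
    print('turn units',np.round((Rc.inv()*Rt).as_rotvec(degrees=True)/8,3),'shift cur',np.round(Rc.inv().apply(d)/.025,2),'shift after turn',np.round(Rt.inv().apply(d)/.025,2))
if __name__=='__main__': goal(*map(float,sys.argv[1:5]))
E
python3 goal.py .477 -.3 .5 -94
```

```text
t 2.7 pos [ 0.2019 -0.644   0.5047] rpy [-179.99   -0.    -94.25] F [-0.5  0.6  0.3] w 0.0876 q [-0.98  0.32  0.18 -0.   -1.43  0.9 ]
turn units [-0.001 -0.    -0.031] shift cur [-14.54  -9.96   0.19] shift after turn [-14.49 -10.02   0.19]
```

Call:
carry_out:
  targets:
    - [[0,0,0,-0.97,-0.67,0,1],[0,0,0,-0.97,-0.67,0,1],[0,0,0,-0.97,-0.67,0,1],[0,0,0,-0.97,-0.67,0,1],[0,0,0,-0.97,-0.67,0,1],[0,0,0,-0.97,-0.67,0,1],[0,0,0,-0.97,-0.67,0,1],[0,0,0,-0.97,-0.67,0,1],[0,0,0,-0.97,-0.67,0,1],[0,0,0,-0.97,-0.67,0,1],[0,0,0,-0.97,-0.67,0,1],[0,0,0,-0.97,-0.67,0,1],[0,0,0,-0.97,-0.67,0,1],[0,0,0,-0.97,-0.67,0,1],[0,0,0,-0.97,-0.67,0,1],[0,0,0,0,0,0,1],[0,0,0,0,0,0,1]]

```text
t: 4.82
eef_pos: [0.4789, -0.2998, 0.5045]
ee_rot: [3.141, -0.0, -1.645]
force: [0.6, -0.9, 0.2]
width: 0.0879
```

```bash
python3 goal.py .477 -.3 .5 -94; cat > m1.py <<'E'
from meas import *
im,d,T=grab('wrist','wrist1.png')
P,C=cloud(['wrist1'])
for n,a in dict(drycrown=((.3,.65),(-.45,-.2),(.176,.2),None),bar=((.3,.65),(-.45,-.2),(.16,.174),None),tray=((.35,.64),(-.25,.05),(.018,.032),None)).items():
    for c in clusters(box(P,C,*a)): print(n,len(c),rect(c),np.round(np.percentile(c[:,2],[5,50,95]),3),np.round(c.min(0),4),np.round(c.max(0),4))
E
python3 m1.py
```

```text
t 4.83 pos [ 0.4789 -0.2998  0.5045] rpy [179.98  -0.   -94.27] F [ 0.6 -0.9  0.2] w 0.0879 q [-0.21  0.13 -0.07  0.   -1.37  0.14]
turn units [ 0.003 -0.    -0.033] shift cur [0.02 0.08 0.18] shift after turn [0.01 0.08 0.18]
drycrown 1894 (array([ 416.6, -298.9]), array([66.9, 24.4]), 86.8) [0.177 0.184 0.185] [ 0.403  -0.3324  0.176 ] [ 0.43   -0.2651  0.1859]
drycrown 1868 (array([ 531.8, -306.7]), array([66.8, 24.4]), 84.9) [0.177 0.184 0.185] [ 0.5173 -0.3398  0.176 ] [ 0.5462 -0.2729  0.1864]
bar 1759 (array([ 370.2, -294.7]), array([24.6, 63.7]), 86.2) [0.165 0.17  0.171] [ 0.3383 -0.3089  0.16  ] [ 0.4024 -0.2818  0.1722]
bar 4478 (array([ 474.4, -302. ]), array([101.1, 141.4]), 86.2) [0.162 0.17  0.173] [ 0.402  -0.3569  0.16  ] [ 0.5482 -0.2473  0.174 ]
bar 2392 (array([ 589.6, -309.7]), array([24.5, 86.9]), 86.3) [0.166 0.17  0.171] [ 0.546  -0.3241  0.1601] [ 0.633  -0.2948  0.1724]
tray 224 (array([ 373. , -161.3]), array([66.7, 24.8]), 81.9) [0.019 0.024 0.025] [ 0.3562 -0.1953  0.0181] [ 0.3812 -0.1271  0.0259]
tray 1025 (array([495.9, -54.8]), array([ 54.2, 240.7]), 85.8) [0.019 0.023 0.025] [ 0.374  -0.0905  0.018 ] [ 0.6148 -0.0261  0.0262]
tray 268 (array([ 471.3, -206.8]), array([ 4.8, 95.9]), 81.5) [0.019 0.023 0.025] [ 0.424  -0.2158  0.0181] [ 0.5187 -0.1986  0.0261]
tray 206 (array([ 594.9, -185.7]), array([82.3, 11.5]), 79.3) [0.019 0.024 0.025] [ 0.5823 -0.2269  0.0181] [ 0.6039 -0.1452  0.0259]
```

View pics/wrist1.png

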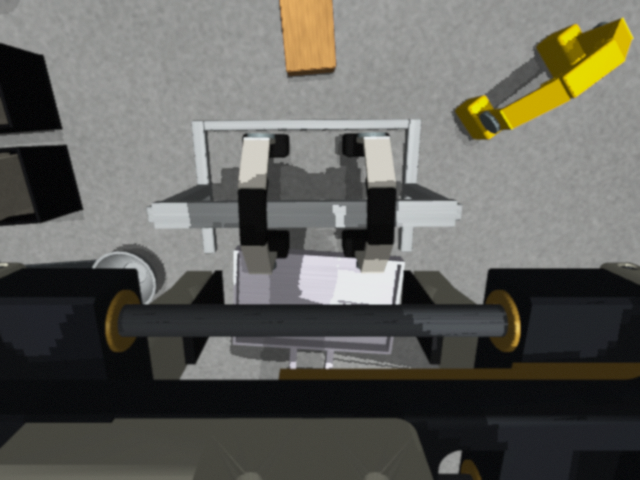

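```bash
python3 goal.py .4166 -.2989 .350 -94;python3 goal.py .5318 -.3067 .350 -94
```

```text
t 4.88 pos [ 0.4787 -0.3     0.5046] rpy [179.99  -0.   -94.28] F [-1.2 -0.8  0.1] w 0.0874 q [-0.21  0.13 -0.07  0.   -1.37  0.14]
turn units [ 0.002 -0.    -0.035] shift cur [0.14 2.48 6.19] shift after turn [0.13 2.48 6.19]
t 4.88 pos [ 0.4787 -0.3     0.5046] rpy [179.99  -0.   -94.28] F [-1.2 -0.8  0.1] w 0.0874 q [-0.21  0.13 -0.07  0.   -1.37  0.14]
turn units [ 0.002 -0.    -0.035] shift cur [ 0.11 -2.14  6.18] shift after turn [ 0.12 -2.14  6.19]
```

Call:
carry_out:
  targets:
    - [[0,0,-0.03,0.07,0.83,0,1],[0,0,0,0.07,0.83,0,1],[0,0,0,0,0.82,0,1],[0,0,0,0,0,1,1],[0,0,0,0,0,1,1],[0,0,0,0,0,1,1],[0,0,0,0,0,1,1],[0,0,0,0,0,0.9,1],[0,0,0,0,0,0.7,1],[0,0,0,0,0,0.5,1],[0,0,0,0,0,0.09,1],[0,0,0,0,0,0,1],[0,0,0,0,0,0,1]]

```text
t: 6.5
eef_pos: [0.4171, -0.2989, 0.3506]
ee_rot: [-3.141, -0.0, -1.64]
force: [-0.0, 0.1, -0.1]
width: 0.0879
```

```bash
python3 goal.py .4166 -.2989 .350 -94
```

```text
t 6.5 pos [ 0.4171 -0.2989  0.3506] rpy [-1.7994e+02 -2.0000e-02 -9.3950e+01] F [-0.   0.1 -0.1] w 0.0879 q [-0.24  0.14 -0.42  0.   -1.01  0.17]
turn units [-0.008 -0.003  0.006] shift cur [0.   0.02 0.02] shift after turn [0.   0.02 0.02]
```

Call:
carry_out:
  targets:
    - [[0,0,0,0,0,0,-1],[0,0,0,0,0,0,-1],[0,0,0,0,0,0,-1],[0,0,0,0,0,0,-1],[0,0,0,0,0,0,-1],[0,0,0,0,0,0,-1],[0,0,0,0,0,0,-1],[0,0,0,0,0,0,-1]]
  squeeze: 25

```text
t: 7.5
eef_pos: [0.417, -0.2988, 0.3499]
ee_rot: [3.142, 0.0, -1.64]
force: [0.5, 0.3, 1.0]
width: 0.0235
```

```bash
python3 goal.py .4166 -.2989 .50 -94; python3 - <<'E'
from meas import *
for f in (['scene0'],['side0']):
    P,C=cloud(f)
    k=(P[:,0]>.45)&(P[:,0]<.75)&(P[:,1]>.05)&(P[:,1]<.5)&(abs(P[:,2]-.003)<.004)&(C.min(1)>205)
    for c in clusters(P[k]): print(f,len(c),rect(c))
E
```

```text
t 7.5 pos [ 0.417  -0.2988  0.3499] rpy [180.     0.   -93.95] F [0.5 0.3 1. ] w 0.0235 q [-0.24  0.14 -0.42 -0.   -1.01  0.17]
turn units [0.    0.    0.006] shift cur [ 0.01  0.02 -6.  ] shift after turn [ 0.01  0.02 -6.  ]
['scene0'] 6405 (array([600.5, 260.1]), array([132.5, 327.8]), 1.6)
['side0'] 5327 (array([598.2, 261.9]), array([134.8, 333.2]), 1.7)
['side0'] 38 (array([544.6, 147.4]), array([18.9, 30.7]), 0.5)
```

Call:
carry_out:
  targets:
    - [[0,0,0,0,0,-0.4,-1],[0,0,0,0,0,-0.8,-1],[0,0,0,0,0,-0.8,-1],[0,0,0,0,0,-0.8,-1],[0,0,0,0,0,-0.8,-1],[0,0,0,0,0,-0.8,-1],[0,0,0,0,0,-0.8,-1],[0,0,0,0,0,-0.8,-1],[0,0,0,0,0,0,-1]]

```text
t: 8.62
eef_pos: [0.417, -0.2989, 0.5017]
ee_rot: [-3.138, -0.001, -1.64]
force: [-1.0, 0.2, -1.2]
width: 0.0237
```

```bash
python3 goal.py .5946 .339 .50 -88.3
```

```text
t 8.62 pos [ 0.417  -0.2989  0.5017] rpy [-1.7982e+02 -5.0000e-02 -9.3950e+01] F [-1.   0.2 -1.2] w 0.0237 q [-0.24  0.04 -0.18  0.   -1.35  0.17]
turn units [-0.022 -0.007 -0.706] shift cur [-25.94  -5.33   0.06] shift after turn [-25.29  -7.86   0.07]
```

Call:
carry_out:
  targets:
    - [[0,0,-0.35,0,0,0,-1],[0,0,-0.36,0,0,0,-1],[0,0,0,-0.4,-0.12,0,-1],[0,0,0,-0.85,-0.26,0,-1],[0,0,0,-0.85,-0.26,0,-1],[0,0,0,-0.85,-0.26,0,-1],[0,0,0,-0.85,-0.26,0,-1],[0,0,0,-0.85,-0.26,0,-1],[0,0,0,-0.85,-0.26,0,-1],[0,0,0,-0.85,-0.26,0,-1],[0,0,0,-0.85,-0.26,0,-1],[0,0,0,-0.85,-0.26,0,-1],[0,0,0,-0.85,-0.26,0,-1],[0,0,0,-0.85,-0.26,0,-1],[0,0,0,-0.85,-0.26,0,-1],[0,0,0,-0.85,-0.26,0,-1],[0,0,0,-0.85,-0.26,0,-1],[0,0,0,-0.85,-0.26,0,-1],[0,0,0,-0.85,-0.26,0,-1],[0,0,0,-0.85,-0.26,0,-1]]

```text
t: 11.12
eef_pos: [0.5195, 0.0771, 0.4998]
ee_rot: [3.141, 0.0, -1.541]
force: [0.9, 0.2, -1.0]
width: 0.0237
```

Call:
carry_out:
  targets:
    - [[0,0,0,-0.85,-0.27,0,-1],[0,0,0,-0.85,-0.27,0,-1],[0,0,0,-0.85,-0.27,0,-1],[0,0,0,-0.85,-0.27,0,-1],[0,0,0,-0.85,-0.27,0,-1],[0,0,0,-0.85,-0.27,0,-1],[0,0,0,-0.85,-0.27,0,-1],[0,0,0,-0.85,-0.27,0,-1],[0,0,0,-0.85,-0.27,0,-1],[0,0,0,-0.85,-0.27,0,-1],[0,0,0,-0.85,-0.27,0,-1],[0,0,0,-0.5,-0.2,0,-1],[0,0,0,0,0,0,-1],[0,0,0,0,0,0,-1]]

```text
t: 12.88
eef_pos: [0.591, 0.3238, 0.5]
ee_rot: [3.141, -0.0, -1.541]
force: [-1.0, -0.5, -1.4]
width: 0.0236
```

```bash
python3 goal.py .5946 .339 .314 -88.3; python3 -c "
from h import *
grab('side','side1.png')"
```

```text
t 12.88 pos [0.591  0.3238 0.5   ] rpy [ 1.7999e+02 -1.0000e-02 -8.8290e+01] F [-1.  -0.5 -1.4] w 0.0236 q [ 0.79  0.32  0.17  0.   -1.42 -0.76]
turn units [ 0.001 -0.001  0.002] shift cur [-0.6  -0.16  7.44] shift after turn [-0.6  -0.16  7.44]
```

View pics/side1.png

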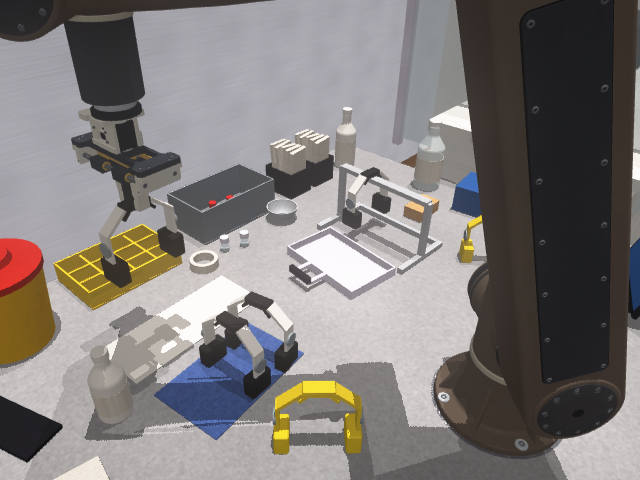

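Call:
carry_out:
  targets:
    - [[0,0,0,-0.6,-0.16,0,-1],[0,0,0,0,0,1,-1],[0,0,0,0,0,1,-1],[0,0,0,0,0,1,-1],[0,0,0,0,0,1,-1],[0,0,0,0,0,1,-1],[0,0,0,0,0,0.9,-1],[0,0,0,0,0,0.6,-1],[0,0,0,0,0,0.4,-1],[0,0,0,0,0,0.3,-1],[0,0,0,0,0,0.3,-1],[0,0,0,0,0,0.08,-1],[0,0,0,0,0,0,-1],[0,0,0,0,0,0,-1]]

```text
t: 14.68
eef_pos: [0.5947, 0.3394, 0.3109]
ee_rot: [-3.141, 0.0, -1.541]
force: [-0.4, -0.3, -1.6]
width: 0.0235
```

```bash
python3 goal.py .5946 .339 .309 -88.3
```

```text
t 14.68 pos [0.5947 0.3394 0.3109] rpy [-1.7996e+02  2.0000e-02 -8.8270e+01] F [-0.4 -0.3 -1.6] w 0.0235 q [ 0.8   0.44 -0.09  0.   -1.04 -0.77]
turn units [-0.004  0.003  0.004] shift cur [0.02 0.   0.08] shift after turn [0.02 0.   0.08]
```

Call:
carry_out:
  targets:
    - [[0,0,0,0,0,0.06,-1],[0,0,0,0,0,0,-1],[0,0,0,0,0,0,-1]]

```text
t: 15.05
eef_pos: [0.5946, 0.3393, 0.309]
ee_rot: [-3.142, 0.0, -1.541]
force: [-1.0, -0.1, -0.2]
width: 0.0234
```

Call:
carry_out:
  targets:
    - [[0,0,0,0,0,0,1],[0,0,0,0,0,0,1],[0,0,0,0,0,0,1],[0,0,0,0,0,0,1],[0,0,0,0,0,0,1],[0,0,0,0,0,-0.4,1],[0,0,0,0,0,-1,1],[0,0,0,0,0,-1,1],[0,0,0,0,0,-1,1],[0,0,0,0,0,-1,1],[0,0,0,0,0,-1,1],[0,0,0,0,0,-1,1],[0,0,0,0,0,-1,1],[0,0,0,0,0,0,1]]

```text
t: 16.8
eef_pos: [0.5947, 0.3392, 0.4974]
ee_rot: [-3.137, 0.003, -1.541]
force: [1.0, 0.1, -0.0]
width: 0.0877
```

```bash
python3 goal.py .5318 -.3067 .5 -94;  python3 -c "
from h import *
grab('scene','scene2.png');grab('wrist','wrist2.png')"
```

```text
t 16.8 pos [0.5947 0.3392 0.4974] rpy [-1.7976e+02  1.7000e-01 -8.8270e+01] F [ 1.   0.1 -0. ] w 0.0877 q [ 0.8   0.34  0.18  0.   -1.41 -0.77]
turn units [-0.029  0.022  0.716] shift cur [25.75  3.3  -0.19] shift after turn [25.95  0.71 -0.1 ]
```

View pics/wrist2.png

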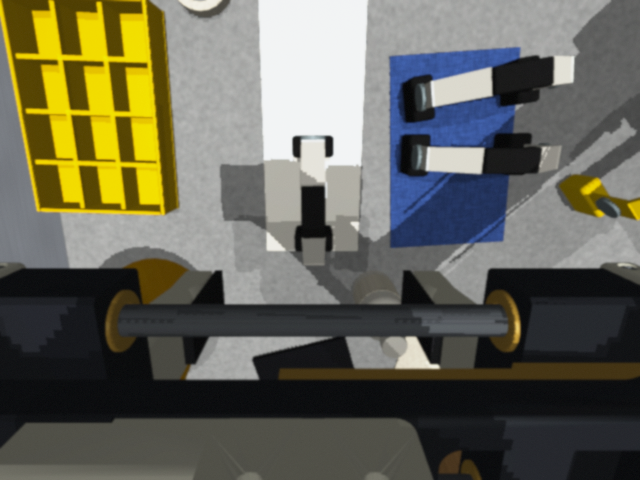

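```bash
python3 - <<'E'
from meas import *
P,C=cloud(['wrist2'])
k=(P[:,0]>.45)&(P[:,0]<.75)&(P[:,1]>.05)&(P[:,1]<.5)&(abs(P[:,2]-.003)<.004)&(C.min(1)>205)
for c in clusters(P[k]): print('mat',len(c),rect(c))
for n,a in dict(w=((.3,.55),(.1,.4),(.134,.16),'ny'),d=((.55,.65),(.1,.45),(.134,.16),'ny'),wm=((.3,.55),(.1,.45),(-.01,.01),'blue')).items():
    for c in clusters(box(P,C,*a)): print(n,len(c),rect(c),np.round(np.percentile(c[:,2],[5,50,95]),3))
E
```

```text
mat 15721 (array([599.3, 212.4]), array([130.9, 200.3]), 1.6)
mat 30 (array([534.4, 387.1]), array([7.3, 9.2]), 3.6)
mat 171 (array([645.6, 415.3]), array([25.9, 23.1]), 89.6)
w 1795 (array([409.2, 284.5]), array([68.5, 24.2]), 2.2) [0.136 0.143 0.144]
w 2134 (array([412.3, 210.8]), array([68. , 24.1]), 10.9) [0.136 0.143 0.144]
d 1585 (array([593.9, 339.6]), array([23.9, 66.5]), 2.3) [0.136 0.143 0.144]
wm 15427 (array([413.8, 286.6]), array([160.7, 249.5]), 5.1) [0.002 0.003 0.004]
```

Call:
carry_out:
  targets:
    - [[0,0,0.36,0,0,0,1],[0,0,0.36,0,0,0,1],[0,0,0,0.5,0,0,1],[0,0,0,1,0.03,0,1],[0,0,0,1,0.03,0,1],[0,0,0,1,0.03,0,1],[0,0,0,1,0.03,0,1],[0,0,0,1,0.03,0,1],[0,0,0,1,0.03,0,1],[0,0,0,1,0.03,0,1],[0,0,0,1,0.03,0,1],[0,0,0,1,0.03,0,1],[0,0,0,1,0.03,0,1],[0,0,0,1,0.03,0,1],[0,0,0,1,0.03,0,1],[0,0,0,1,0.03,0,1],[0,0,0,1,0.03,0,1],[0,0,0,1,0.03,0,1],[0,0,0,1,0.03,0,1],[0,0,0,1,0.03,0,1]]

```text
t: 19.4
eef_pos: [0.5506, -0.0977, 0.4939]
ee_rot: [-3.142, -0.0, -1.641]
force: [0.3, -0.1, -0.3]
width: 0.0879
```

Call:
carry_out:
  targets:
    - [[0,0,0,1,0.03,0,1],[0,0,0,1,0.03,0,1],[0,0,0,1,0.03,0,1],[0,0,0,1,0.03,0,1],[0,0,0,1,0.03,0,1],[0,0,0,1,0.03,0,1],[0,0,0,1,0.03,0,1],[0,0,0,1,0.03,0,1],[0,0,0,0.4,0,0,1],[0,0,0,0,0,0,1],[0,0,0,0,0,0,1]]

```text
t: 20.78
eef_pos: [0.5303, -0.3049, 0.4939]
ee_rot: [-3.141, 0.0, -1.641]
force: [-0.1, 0.2, 0.5]
width: 0.0875
```

```bash
python3 goal.py .5318 -.3067 .35 -94; sed -i 's/wrist1/wrist3/g' m1.py; python3 m1.py
```

```text
t 20.77 pos [ 0.5303 -0.3049  0.4939] rpy [-1.7999e+02  1.0000e-02 -9.4020e+01] F [-0.1  0.2  0.5] w 0.0875 q [-0.2   0.21  0.01 -0.   -1.37  0.13]
turn units [-0.001  0.001 -0.002] shift cur [ 0.07 -0.06  5.76] shift after turn [ 0.07 -0.07  5.76]
drycrown 1954 (array([ 531.9, -305.9]), array([65.3, 24. ]), 85.0) [0.177 0.184 0.185] [ 0.5176 -0.3386  0.176 ] [ 0.5466 -0.2732  0.1861]
bar 5579 (array([ 429. , -298.8]), array([ 24.9, 181.2]), 86.0) [0.166 0.17  0.171] [ 0.3384 -0.3168  0.16  ] [ 0.52   -0.2817  0.1726]
bar 560 (array([ 528.4, -346.8]), array([19.3, 23.6]), 84.8) [0.161 0.167 0.173] [ 0.516  -0.3569  0.16  ] [ 0.5406 -0.3365  0.174 ]
bar 269 (array([ 535.5, -263.6]), array([17.4, 23.3]), 82.2) [0.161 0.167 0.173] [ 0.5234 -0.2731  0.16  ] [ 0.5479 -0.2542  0.174 ]
bar 2623 (array([ 588.7, -309.6]), array([24. , 89.2]), 86.2) [0.165 0.17  0.171] [ 0.5435 -0.3237  0.1602] [ 0.6334 -0.2949  0.1721]
tray 492 (array([ 433.5, -201.6]), array([ 11.7, 155.9]), 78.9) [0.019 0.023 0.025] [ 0.357  -0.2149  0.018 ] [ 0.5107 -0.1808  0.0262]
tray 973 (array([498.1, -55.1]), array([ 41.4, 240.8]), 78.8) [0.019 0.023 0.025] [ 0.3776 -0.0982  0.018 ] [ 0.6145 -0.0328  0.0263]
tray 234 (array([ 587. , -187.8]), array([76.2, 24.9]), 80.6) [0.019 0.024 0.025] [ 0.5689 -0.2268  0.018 ] [ 0.6038 -0.1517  0.0259]
```

View pics/wrist3.png

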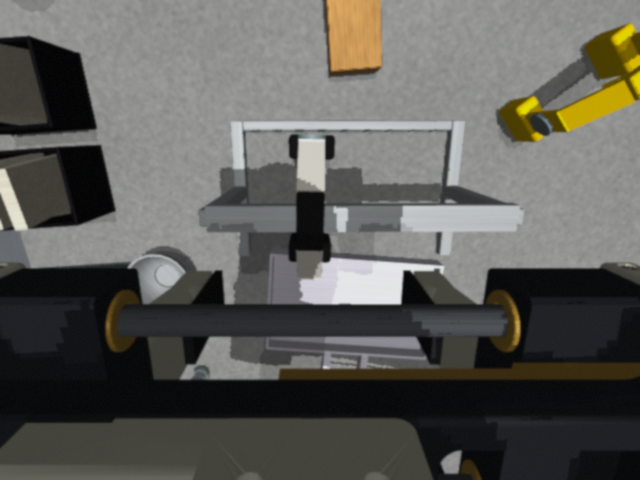

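Call:
carry_out:
  targets:
    - [[0,0,0.1,0.05,-0.06,0,1],[0,0,0,0,0,1,1],[0,0,0,0,0,1,1],[0,0,0,0,0,1,1],[0,0,0,0,0,1,1],[0,0,0,0,0,0.9,1],[0,0,0,0,0,0.5,1],[0,0,0,0,0,0.36,1],[0,0,0,0,0,0,1],[0,0,0,0,0,0,-1],[0,0,0,0,0,0,-1],[0,0,0,0,0,0,-1],[0,0,0,0,0,0,-1],[0,0,0,0,0,0,-1],[0,0,0,0,0,0,-1],[0,0,0,0,0,0,-1]]

```text
t: 22.82
eef_pos: [0.5318, -0.3066, 0.3499]
ee_rot: [-3.141, -0.0, -1.655]
force: [-0.9, 0.2, -0.3]
width: 0.0234
```

```bash
python3 goal.py .5994 .179 .5 -88.3
```

```text
t 22.82 pos [ 0.5318 -0.3066  0.3499] rpy [-179.99   -0.    -94.83] F [-0.9  0.2 -0.3] w 0.0234 q [-0.21  0.3  -0.21  0.   -1.07  0.12]
turn units [-0.002 -0.    -0.817] shift cur [-19.58  -1.06  -6.  ] shift after turn [-19.34  -3.28  -6.  ]
```

Call:
carry_out:
  targets:
    - [[0,0,0,0,0,-0.4,-1],[0,0,0,0,0,-0.8,-1],[0,0,0,0,0,-0.8,-1],[0,0,0,0,0,-0.8,-1],[0,0,0,0,0,-0.8,-1],[0,0,0,0,0,-0.8,-1],[0,0,0,0,0,-0.8,-1],[0,0,0,0,0,-0.8,-1],[0,0,-0.42,0,0,0,-1],[0,0,-0.4,0,0,0,-1],[0,0,0,-0.4,-0.08,0,-1],[0,0,0,-0.9,-0.15,0,-1],[0,0,0,-0.9,-0.15,0,-1],[0,0,0,-0.9,-0.15,0,-1],[0,0,0,-0.9,-0.15,0,-1],[0,0,0,-0.9,-0.15,0,-1],[0,0,0,-0.9,-0.15,0,-1],[0,0,0,-0.9,-0.15,0,-1],[0,0,0,-0.9,-0.15,0,-1],[0,0,0,-0.9,-0.15,0,-1]]

```text
t: 25.32
eef_pos: [0.5609, -0.0918, 0.5002]
ee_rot: [-3.141, 0.0, -1.542]
force: [0.0, 0.1, -2.3]
width: 0.0238
```

Call:
carry_out:
  targets:
    - [[0,0,0,-0.9,-0.15,0,-1],[0,0,0,-0.9,-0.15,0,-1],[0,0,0,-0.9,-0.15,0,-1],[0,0,0,-0.9,-0.15,0,-1],[0,0,0,-0.9,-0.15,0,-1],[0,0,0,-0.9,-0.15,0,-1],[0,0,0,-0.9,-0.15,0,-1],[0,0,0,-0.9,-0.15,0,-1],[0,0,0,-0.9,-0.15,0,-1],[0,0,0,-0.9,-0.15,0,-1],[0,0,0,-0.9,-0.15,0,-1],[0,0,0,-0.6,-0.1,0,-1],[0,0,0,0,0,0,-1],[0,0,0,0,0,0,-1]]

```text
t: 27.08
eef_pos: [0.5969, 0.1705, 0.4999]
ee_rot: [3.141, -0.0, -1.541]
force: [0.7, 1.1, -1.6]
width: 0.0237
```

```bash
python3 goal.py .5995 .178 .309 -88.3; python3 -c "
from h import *
grab('side','side4.png')"
```

```text
t 27.07 pos [0.5969 0.1705 0.4999] rpy [ 1.7999e+02 -2.0000e-02 -8.8270e+01] F [ 0.7  1.1 -1.6] w 0.0237 q [ 0.59  0.23  0.04  0.   -1.39 -0.56]
turn units [ 0.001 -0.002  0.003] shift cur [-0.3  -0.12  7.64] shift after turn [-0.3  -0.11  7.64]
```

View pics/side4.png

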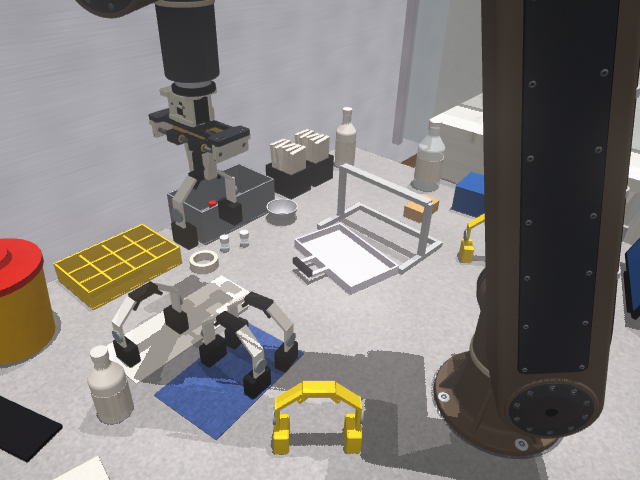

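Call:
carry_out:
  targets:
    - [[0,0,0,-0.3,-0.11,0,-1],[0,0,0,0,0,1,-1],[0,0,0,0,0,1,-1],[0,0,0,0,0,1,-1],[0,0,0,0,0,1,-1],[0,0,0,0,0,1,-1],[0,0,0,0,0,0.9,-1],[0,0,0,0,0,0.6,-1],[0,0,0,0,0,0.4,-1],[0,0,0,0,0,0.3,-1],[0,0,0,0,0,0.3,-1],[0,0,0,0,0,0.13,-1],[0,0,0,0,0,0,-1],[0,0,0,0,0,0,-1]]

```text
t: 28.88
eef_pos: [0.5995, 0.1782, 0.3094]
ee_rot: [-3.141, 0.0, -1.541]
force: [0.5, 0.0, -1.1]
width: 0.0239
```

```bash
python3 goal.py .5995 .178 .309 -88.3
```

```text
t 28.88 pos [0.5995 0.1782 0.3094] rpy [-1.7998e+02  1.0000e-02 -8.8280e+01] F [ 0.5  0.  -1.1] w 0.0239 q [ 0.6   0.35 -0.23 -0.   -0.99 -0.57]
turn units [-0.002  0.002  0.003] shift cur [ 0.01 -0.    0.02] shift after turn [ 0.01 -0.    0.02]
```

Release, retreat, and look at the mat and tray again.

Call:
carry_out:
  targets:
    - [[0,0,0,0,0,0.01,-1],[0,0,0,0,0,0,1],[0,0,0,0,0,0,1],[0,0,0,0,0,0,1],[0,0,0,0,0,0,1],[0,0,0,0,0,0,1],[0,0,0,0,0,-0.4,1],[0,0,0,0,0,-1,1],[0,0,0,0,0,-1,1],[0,0,0,0,0,-1,1],[0,0,0,0,0,-1,1],[0,0,0,0,0,0,1]]

```text
t: 30.38
eef_pos: [0.5998, 0.1782, 0.4221]
ee_rot: [-3.137, 0.002, -1.54]
force: [1.3, -0.2, -0.5]
width: 0.0875
```

```bash
python3 goal.py .5 -.0 .4 -8; python3 - <<'E'
from meas import *
im,d,T=grab('scene','scene5.png'); grab('side','side5.png')
P,C=cloud(['scene5']);P2,C2=cloud(['side5'])
for P,C in ((P,C),(P2,C2)):
  for n,a in dict(d=((.55,.65),(.1,.45),(.134,.16),'ny'),handle=((.35,.64),(-.12,.08),(.033,.05),None),tray=((.35,.64),(-.23,-.02),(.018,.03),None)).items():
    for c in clusters(box(P,C,*a)): print(n,len(c),rect(c),np.round(np.percentile(c[:,2],[5,50,95]),3))
E
```

```text
t 30.38 pos [0.5998 0.1782 0.4221] rpy [-1.7974e+02  1.1000e-01 -8.8260e+01] F [ 1.3 -0.2 -0.5] w 0.0875 q [ 0.6   0.27 -0.08  0.   -1.22 -0.57]
turn units [ -0.037  -0.011 -10.032] shift cur [7.01 4.21 0.85] shift after turn [-2.96  7.62  0.89]
d 315 (array([602.1, 179.9]), array([27.5, 68.1]), 1.8) [0.135 0.142 0.145]
d 345 (array([597.5, 339.7]), array([26.7, 68.6]), 1.0) [0.135 0.142 0.145]
handle 120 (array([524.8, -32.1]), array([14., 71.]), 75.5) [0.034 0.039 0.042]
tray 666 (array([ 488.8, -125.5]), array([276.4, 208.3]), 0.0) [0.019 0.024 0.027]
d 250 (array([598.2, 182.2]), array([27.6, 63.4]), 2.2) [0.134 0.14  0.143]
d 340 (array([593.6, 343.1]), array([29.1, 68.8]), 1.1) [0.135 0.14  0.143]
handle 106 (array([518.2, -30.1]), array([13.8, 73.2]), 73.4) [0.034 0.036 0.039]
tray 636 (array([ 495.6, -127.8]), array([216. , 247.9]), 77.2) [0.018 0.022 0.025]
```

View pics/scene5.png

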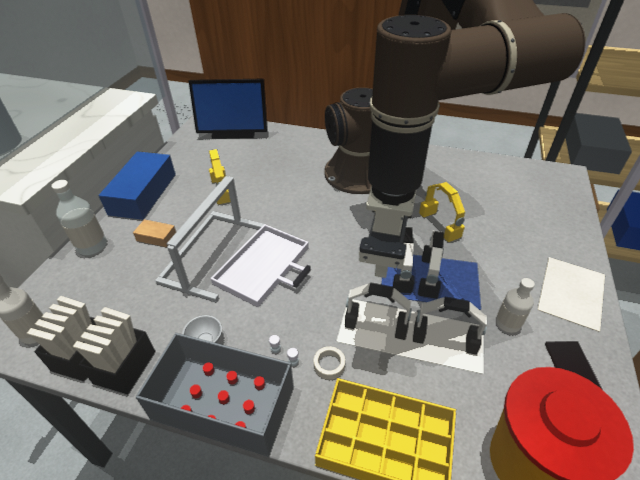

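```bash
python3 goal.py .53 .04 .43 -104.5
```

```text
t 30.48 pos [0.5992 0.1781 0.4193] rpy [-1.7997e+02  4.0000e-02 -8.8280e+01] F [-0.2  0.  -0.9] w 0.0878 q [ 0.6   0.27 -0.08 -0.   -1.22 -0.57]
turn units [-0.003  0.005  2.028] shift cur [ 5.44  2.93 -0.43] shift after turn [ 6.04  1.3  -0.43]
```

Call:
carry_out:
  targets:
    - [[0,0,0,0,0,-0.4,1],[0,0,1,0,0,0,1],[0,0,1,0,0,0,1],[0,0,0,0.86,0.19,0,1],[0,0,0,0.86,0.19,0,1],[0,0,0,0.86,0.19,0,1],[0,0,0,0.86,0.19,0,1],[0,0,0,0.86,0.19,0,1],[0,0,0,0.86,0.19,0,1],[0,0,0,0.86,0.19,0,1],[0,0,0,0,0,0,1],[0,0,0,0,0,0,1]]

```text
t: 31.98
eef_pos: [0.5302, 0.0403, 0.4291]
ee_rot: [-3.141, 0.0, -1.82]
force: [0.9, 0.2, 1.0]
width: 0.0876
```

```bash
cat > m6.py <<'E'
from meas import *
import sys
n=sys.argv[1]
im,d,T=grab('wrist',n+'.png')
P,C=cloud([n])
for nm,a in dict(handle=((.35,.64),(-.25,.08),(.034,.045),None),tray=((.35,.64),(-.43,-.02),(.019,.028),None)).items():
    for c in clusters(box(P,C,*a)): print(nm,len(c),rect(c),np.round(np.percentile(c[:,2],[5,50,95]),3),np.round(c.min(0),4),np.round(c.max(0),4))
E
python3 m6.py wrist6; python3 goal.py .52 -.033 .193 -104.5
```

```text
handle 809 (array([520.9, -31.9]), array([10.9, 69.2]), 75.7) [0.037 0.039 0.04 ] [ 0.4863 -0.0453  0.0359] [ 0.5553 -0.0183  0.0413]
tray 2987 (array([504.5, -96.8]), array([120.8, 241.2]), 75.7) [0.021 0.024 0.025] [ 0.3743 -0.184   0.019 ] [ 0.623  -0.0301  0.0269]
t 32.02 pos [0.5303 0.0406 0.4289] rpy [-1.7999e+02  1.0000e-02 -1.0427e+02] F [-0.1 -0.   0.6] w 0.0881 q [ 0.45  0.11 -0.26  0.   -1.2  -0.69]
turn units [-0.001  0.001  0.029] shift cur [ 2.95 -0.33  9.44] shift after turn [ 2.95 -0.34  9.44]
```

View pics/wrist6.png

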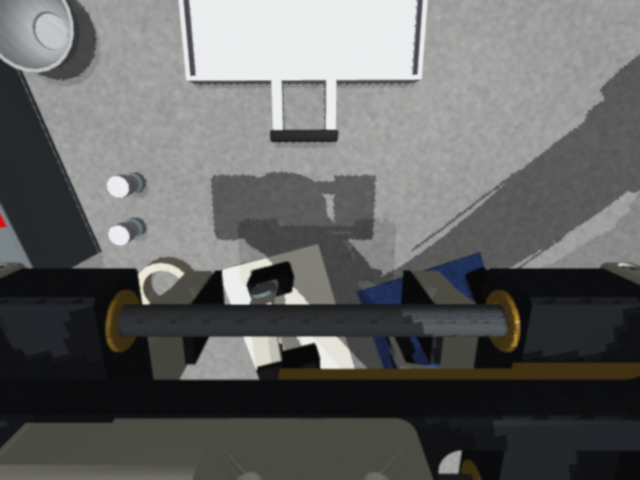

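Call:
carry_out:
  targets:
    - [[0,0,0,0.97,-0.12,0,1],[0,0,0,0.98,-0.12,0,1],[0,0,0,0.98,-0.12,0,1],[0,0,0,0,0,1,1],[0,0,0,0,0,1,1],[0,0,0,0,0,1,1],[0,0,0,0,0,1,1],[0,0,0,0,0,1,1],[0,0,0,0,0,1,1],[0,0,0,0,0,0.8,1],[0,0,0,0,0,0.6,1],[0,0,0,0,0,0.6,1],[0,0,0,0,0,0.5,1],[0,0,0,0,0,0.5,1],[0,0,0,0,0,0.4,1],[0,0,0,0,0,0,1],[0,0,0,0,0,0,1]]

```text
t: 34.15
eef_pos: [0.521, -0.0327, 0.1942]
ee_rot: [-3.141, 0.0, -1.82]
force: [1.3, -0.5, 0.1]
width: 0.0876
```

```bash
python3 goal.py .5209 -.0325 .193 -104.3
```

```text
t 34.15 pos [ 0.521  -0.0327  0.1942] rpy [-1.7997e+02  1.0000e-02 -1.0427e+02] F [ 1.3 -0.5  0.1] w 0.0876 q [ 0.31  0.35 -0.57  0.   -0.65 -0.56]
turn units [-0.003  0.001  0.004] shift cur [-0.01  0.    0.05] shift after turn [-0.01  0.    0.05]
```

Call:
carry_out:
  targets:
    - [[0,0,0,0,0,0,-1],[0,0,0,0,0,0,-1],[0,0,0,0,0,0,-1],[0,0,0,0,0,0,-1],[0,0,0,0,0,0,-1]]
  squeeze: 30

```text
t: 34.78
eef_pos: [0.5208, -0.0327, 0.1942]
ee_rot: [-3.141, 0.0, -1.82]
force: [-0.4, 1.1, 4.6]
width: 0.0697
```

```bash
python3 goal.py .5 -.03 .193 -93.9; python3 - <<'E'
import numpy as np
# rail
o=np.array([.4857,-.3026]);a=np.radians(-3.9);ux=np.array([np.cos(a),np.sin(a)]);uy=np.array([-np.sin(a),np.cos(a)])
for v in (127,160,200,230,270): print(v,o+uy*v/1000)
E
```

```text
t 34.77 pos [ 0.5208 -0.0327  0.1942] rpy [-1.7998e+02  1.0000e-02 -1.0427e+02] F [-0.4  1.1  4.6] w 0.0697 q [ 0.31  0.35 -0.57  0.   -0.65 -0.56]
turn units [-3.000e-03  1.000e-03 -1.296e+00] shift cur [0.1  0.83 0.05] shift after turn [-0.05  0.84  0.05]
127 [ 0.49433794 -0.1758941 ]
160 [ 0.49658245 -0.14297052]
200 [ 0.49930306 -0.10306314]
230 [ 0.50134352 -0.07313262]
270 [ 0.50406413 -0.03322524]
```

Call:
carry_out:
  targets:
    - [[0,0,0,-0.3,0,0,-1],[0,0,0,-0.6,0,0,-1],[0,0,0,-0.6,0,0,-1],[0,0,0,-0.6,0,0,-1],[0,0,0,-0.6,0,0,-1],[0,0,0,-0.5,0,0,-1],[0,0,-0.2,0,0,0,-1],[0,0,-0.3,0,0,0,-1],[0,0,-0.3,0,0,0,-1],[0,0,-0.3,0,0,0,-1],[0,0,-0.2,0,0,0,-1],[0,0,0,0,0.3,0,-1],[0,0,0,0,0.3,0,-1],[0,0,0,0,0.3,0,-1],[0,0,0,0,0.3,0,-1],[0,0,0,0,0,0,-1],[0,0,0,0,0,0,-1]]

```text
t: 36.9
eef_pos: [0.5098, 0.0472, 0.194]
ee_rot: [3.141, 0.0, -1.639]
force: [-2.9, 4.6, 6.7]
width: 0.0695
```

```bash
python3 goal.py .5094 .045 .193 -93.9; python3 m6.py wrist7; python3 -c "
from h import *
grab('scene','scene7.png')"
```

```text
t 36.9 pos [0.5098 0.0472 0.194 ] rpy [ 1.7994e+02  2.0000e-02 -9.3890e+01] F [-2.9  4.6  6.7] w 0.0695 q [ 0.48  0.34 -0.6  -0.   -0.64 -0.54]
turn units [0.007 0.002 0.001] shift cur [0.09 0.01 0.04] shift after turn [0.09 0.01 0.04]
handle 2433 (array([509.3,  46. ]), array([ 21.8, 104.1]), 86.1) [0.035 0.038 0.044] [0.4567 0.032  0.034 ] [0.5606 0.0592 0.045 ]
tray 2572 (array([385.2, -43.9]), array([48.1,  6.9]), 86.9) [0.02  0.024 0.025] [ 0.3808 -0.068   0.019 ] [ 0.3895 -0.02    0.0267]
tray 3162 (array([621. , -51.8]), array([63.8,  7.3]), 86.6) [0.02  0.023 0.025] [ 0.6159 -0.0835  0.019 ] [ 0.6253 -0.02    0.0264]
```

View pics/scene7.png

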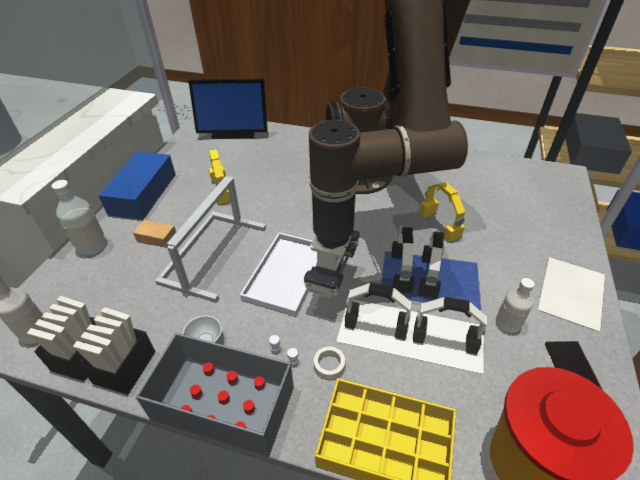

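View pics/wrist7.png

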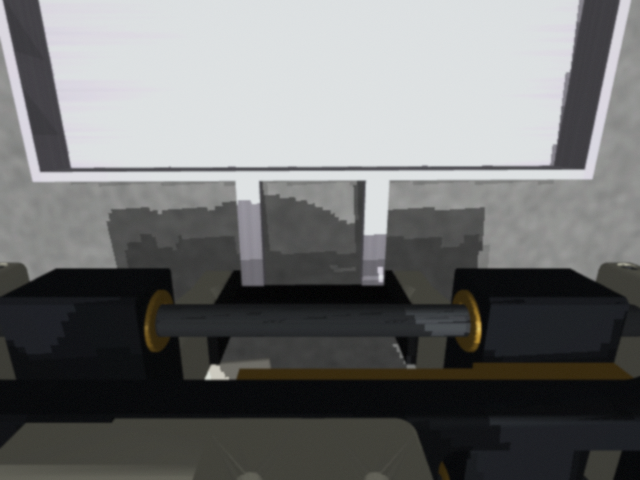

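Call:
carry_out:
  targets:
    - [[0,0,0,0.3,0,0,-1],[0,0,0,0.6,0,0,-1],[0,0,0,0.6,0,0,-1],[0,0,0,0.6,0,0,-1],[0,0,0,0.6,0,0,-1],[0,0,0,0.6,0,0,-1],[0,0,0,0.6,0,0,-1],[0,0,0,0.6,0,0,-1],[0,0,0,0.6,0,0,-1],[0,0,0,0.6,0,0,-1],[0,0,0,0.6,0,0,-1],[0,0,0,0.6,0,0,-1],[0,0,0,0.5,0,0,-1],[0,0,0,0.2,0,0,-1],[0,0,0,0,0,0,-1],[0,0,0,0,0,0,-1]]

```text
t: 39.0
eef_pos: [0.4977, -0.1427, 0.194]
ee_rot: [-3.141, 0.0, -1.639]
force: [0.8, -1.4, 3.4]
width: 0.0695
```

```bash
python3 goal.py .4943 -.1759 .193 -93.9; python3 m6.py wrist8
```

```text
t 39.0 pos [ 0.4977 -0.1427  0.194 ] rpy [-179.99    0.    -93.89] F [ 0.8 -1.4  3.4] w 0.0695 q [ 0.1   0.34 -0.58 -0.   -0.64 -0.17]
turn units [-0.001  0.     0.001] shift cur [1.33 0.05 0.04] shift after turn [1.33 0.05 0.04]
handle 2454 (array([ 497.1, -144.1]), array([ 21. , 103.6]), 86.1) [0.034 0.038 0.044] [ 0.4448 -0.158   0.034 ] [ 0.5481 -0.1313  0.045 ]
tray 18746 (array([ 493.4, -205.9]), array([119.9, 242.6]), 86.1) [0.02  0.024 0.025] [ 0.3693 -0.2735  0.019 ] [ 0.6139 -0.1441  0.028 ]
```

View pics/wrist8.png

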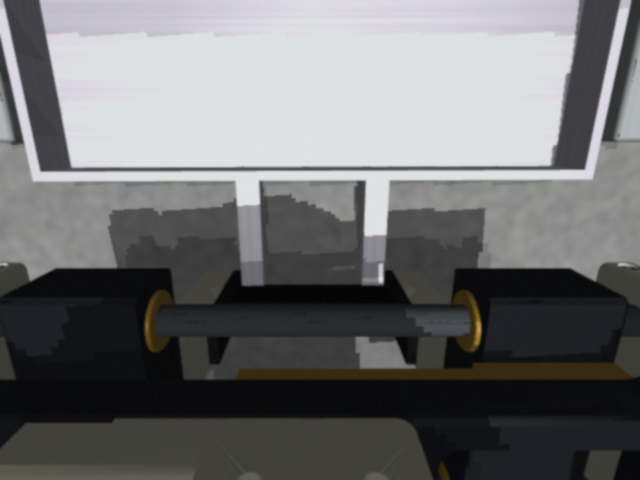

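Call:
carry_out:
  targets:
    - [[0,0,0,0.3,0,0,-1],[0,0,0,0.4,0,0,-1],[0,0,0,0.3,0,0,-1],[0,0,0,0.2,0,0,-1],[0,0,0,0.06,0,0,-1],[0,0,0,0,0,0,-1],[0,0,0,0,0,0,-1]]

```text
t: 39.92
eef_pos: [0.4956, -0.1737, 0.194]
ee_rot: [-3.141, 0.001, -1.638]
force: [0.8, 4.1, 6.1]
width: 0.07
```

Call:
carry_out:
  targets:
    - [[0,0,0,0.06,0,0,-1],[0,0,0,0.04,0,0,-1],[0,0,0,0,0,0,-1]]

```text
t: 40.3
eef_pos: [0.4954, -0.176, 0.194]
ee_rot: [-3.141, 0.001, -1.638]
force: [-0.1, 5.5, 7.5]
width: 0.0696
```

Call:
carry_out:
  targets:
    - [[0,0,0,0.06,0,0,-1],[0,0,0,0.04,0,0,-1],[0,0,0,0,0,0,-1]]

```text
t: 40.67
eef_pos: [0.4959, -0.177, 0.1941]
ee_rot: [-3.14, 0.003, -1.639]
force: [3.0, 19.4, 8.7]
width: 0.0695
```

```bash
python3 goal.py .4943 -.1759 .193 -93.9
```

```text
t 40.67 pos [ 0.4959 -0.177   0.1941] rpy [-1.799e+02  1.600e-01 -9.393e+01] F [ 3.  19.4  8.7] w 0.0695 q [ 0.03  0.36 -0.56 -0.   -0.65 -0.09]
turn units [-0.012  0.02  -0.004] shift cur [-0.04  0.07  0.04] shift after turn [-0.04  0.07  0.04]
```

Call:
carry_out:
  targets:
    - [[0,0,0,0,0,0,1],[0,0,0,0,0,0,1],[0,0,0,0,0,0,1],[0,0,0,0,0,0,1],[0,0,0,-0.1,0,-0.4,1],[0,0,0,0,0,-1,1],[0,0,0,0,0,-1,1],[0,0,0,0,0,-1,1],[0,0,0,-0.8,0,-1,1],[0,0,0,-1,0,-1,1],[0,0,0,-1,0,-1,1],[0,0,0,-1,0,-1,1],[0,0,0,-1,0,-1,1],[0,0,0,0,0,-1,1],[0,0,0,0,0,-1,1],[0,0,0,0,0,0,1],[0,0,0,0,0,0,1]]

```text
t: 42.8
eef_pos: [0.503, -0.0569, 0.4539]
ee_rot: [3.141, 0.0, -1.639]
force: [0.3, 0.8, -0.1]
width: 0.0872
```

```bash
cat > tray.py <<'E'
from meas import *
import sys
n=sys.argv[1];cam=sys.argv[2] if len(sys.argv)>2 else 'wrist'
grab(cam,n+'.png'); P,C=cloud([n])
o=np.array([.4857,-.3026]);a=np.radians(-3.9);M=np.array([[np.cos(a),np.sin(a)],[-np.sin(a),np.cos(a)]])
Q=P.copy();Q[:,:2]=(P[:,:2]-o)@M.T
for nm,b in dict(handle=((-.1,.1),(.08,.25),(.034,.045)),tray=((-.13,.13),(-.077,.25),(.019,.03)),stop=((-.13,.13),(-.11,-.05),(.010,.0185)),skidL=((-.18,-.126),(-.1,.1),(.012,.02)),skidR=((.126,.18),(-.1,.1),(.012,.02)),bar=((-.2,.2),(-.03,.03),(.165,.175))).items():
    for c in clusters(box(Q,C,*b)):
        if len(c)>60: print(nm,len(c),rect(c),'min',np.round(c.min(0),4),'max',np.round(c.max(0),4))
E
python3 tray.py wrist9; python3 goal.py .409 .2845 .5 0;
```

```text
handle 787 (array([  1. , 127.3]), array([69. , 11.1]), 0.1) min [-0.0335  0.1217  0.0354] max [0.0354 0.1329 0.0414]
tray 2554 (array([ 1.1, 78.8]), array([240.7,  80.9]), 0.0) min [-0.1192  0.0383  0.019 ] max [0.1215 0.1193 0.0269]
skidL 868 (array([-139.7,   63.4]), array([16.8, 53.7]), 0.1) min [-0.1481  0.0366  0.012 ] max [-0.1313  0.0903  0.019 ]
skidR 863 (array([139.6,  63.7]), array([16.8, 53.9]), 0.2) min [0.1312 0.0368 0.0122] max [0.148  0.0906 0.0185]
t 42.85 pos [ 0.5031 -0.057   0.4535] rpy [179.95   0.   -93.89] F [ 0.5 -0.1 -1.1] w 0.0878 q [ 0.28  0.05 -0.27 -0.   -1.25 -0.34]
turn units [ 4.0000e-03  6.0000e-03 -1.1736e+01] shift cur [-13.37   4.68  -1.86] shift after turn [ -3.76 -13.66  -1.86]
```

View pics/wrist9.png

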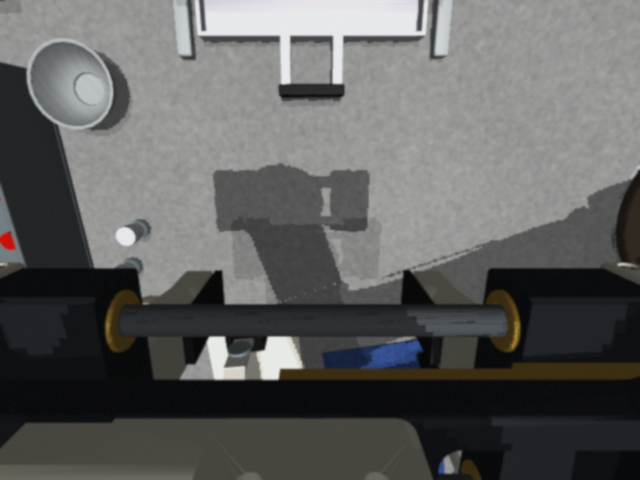

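Call:
carry_out:
  targets:
    - [[0,0,0.94,0,0,-0.2,0.1],[0,0,0.94,0,0,-0.2,0.1],[0,0,0.94,0,0,-0.2,0.1],[0,0,0.94,0,0,-0.2,0.1],[0,0,0.94,0,0,-0.2,0.1],[0,0,0.94,0,0,-0.2,0.1],[0,0,0.94,0,0,-0.2,0.1],[0,0,0.94,0,0,-0.2,0.1],[0,0,0.94,0,0,-0.2,0.1],[0,0,0.94,0,0,0,0.1],[0,0,0,0,0,0,0.1]]

```text
t: 44.22
eef_pos: [0.5034, -0.057, 0.4982]
ee_rot: [3.142, -0.001, -2.95]
force: [0.9, -0.3, -0.6]
width: 0.0481
```

```bash
python3 goal.py .412 .211 .5 -169.1
```

```text
t 44.23 pos [ 0.5034 -0.057   0.4982] rpy [ 1.8000e+02 -9.0000e-02 -1.6904e+02] F [ 0.9 -0.3 -0.6] w 0.0481 q [ 0.28  0.03 -0.19 -0.   -1.35 -1.65]
turn units [ 0.    -0.011  0.008] shift cur [ 1.55 11.22 -0.07] shift after turn [ 1.56 11.22 -0.07]
```

Call:
carry_out:
  targets:
    - [[0,0,0,0.06,0.5,0,0.1],[0,0,0,0.13,0.9,0,0.1],[0,0,0,0.13,0.9,0,0.1],[0,0,0,0.13,0.9,0,0.1],[0,0,0,0.13,0.9,0,0.1],[0,0,0,0.13,0.9,0,0.1],[0,0,0,0.13,0.9,0,0.1],[0,0,0,0.13,0.9,0,0.1],[0,0,0,0.13,0.9,0,0.1],[0,0,0,0.13,0.9,0,0.1],[0,0,0,0.13,0.9,0,0.1],[0,0,0,0.13,0.9,0,0.1],[0,0,0,0.08,0.75,0,0.1],[0,0,0,0,0,0,0.1],[0,0,0,0,0,0,0.1]]

```text
t: 46.1
eef_pos: [0.4119, 0.2093, 0.4988]
ee_rot: [-3.141, -0.0, -2.949]
force: [0.1, 0.7, -0.4]
width: 0.0482
```

```bash
cat > wet.py <<'E'
from meas import *
import sys
n=sys.argv[1]; grab('wrist',n+'.png'); P,C=cloud([n])
for c in clusters(box(P,C,(.3,.55),(.1,.4),(.136,.16),'ny')): print('wet',len(c),rect(c),np.round(np.percentile(c[:,2],[5,50,95]),3))
for c in clusters(box(P,C,(.3,.55),(.1,.4),(.1405,.16),'ny')): print('wet top',len(c),rect(c),np.round(np.percentile(c[:,2],[5,50,95]),3))
E
python3 goal.py .412 .211 .309 -169.1; python3 wet.py wrist10
```

```text
t 46.1 pos [0.4119 0.2093 0.4988] rpy [-1.7999e+02 -1.0000e-02 -1.6898e+02] F [ 0.1  0.7 -0.4] w 0.0482 q [ 0.9  -0.05 -0.27  0.   -1.35 -2.28]
turn units [-0.002 -0.002  0.015] shift cur [-0.02  0.07  7.59] shift after turn [-0.02  0.07  7.59]
wet 1455 (array([407.6, 284.6]), array([62.7, 24.4]), 2.5) [0.137 0.143 0.144]
wet 1452 (array([411.2, 210.7]), array([62.6, 24. ]), 11.5) [0.137 0.143 0.144]
wet top 1204 (array([407.9, 284.5]), array([52.3, 24.1]), 2.6) [0.142 0.143 0.144]
wet top 1244 (array([411.8, 210.8]), array([51.9, 23.9]), 11.6) [0.141 0.143 0.144]
```

View pics/wrist10.png

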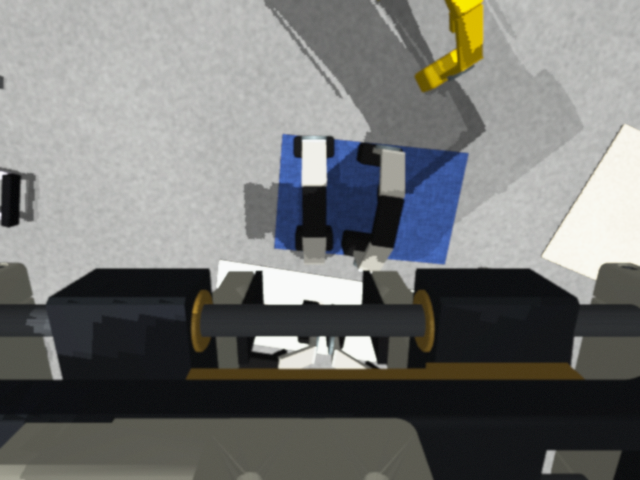

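Call:
carry_out:
  targets:
    - [[0,0,-0.03,0,0.06,0.5,0.1],[0,0,0,0,0,1,0.1],[0,0,0,0,0,1,0.1],[0,0,0,0,0,1,0.1],[0,0,0,0,0,1,0.1],[0,0,0,0,0,0.9,0.1],[0,0,0,0,0,0.7,0.1],[0,0,0,0,0,0.5,0.1],[0,0,0,0,0,0.5,0.1],[0,0,0,0,0,0.4,0.1],[0,0,0,0,0,0.09,0.1],[0,0,0,0,0,0,0.1],[0,0,0,0,0,0,0.1]]

```text
t: 47.78
eef_pos: [0.412, 0.211, 0.3096]
ee_rot: [3.141, 0.001, -2.947]
force: [-0.5, -0.3, -0.1]
width: 0.0482
```

Call:
carry_out:
  targets:
    - [[0,0,0,0,0,0,-1],[0,0,0,0,0,0,-1],[0,0,0,0,0,0,-1],[0,0,0,0,0,0,-1],[0,0,0,0,0,0,-1]]
  squeeze: 25

```text
t: 48.4
eef_pos: [0.4119, 0.2108, 0.3093]
ee_rot: [3.142, 0.0, -2.947]
force: [0.4, -0.1, 1.5]
width: 0.0236
```

```bash
python3 goal.py .412 .211 .5 -93.9
```

```text
t 48.4 pos [0.4119 0.2108 0.3093] rpy [ 1.8000e+02  1.0000e-02 -1.6883e+02] F [ 0.4 -0.1  1.5] w 0.0236 q [ 0.9   0.1  -0.57  0.   -0.9  -2.28]
turn units [-0.000e+00  1.000e-03 -9.366e+00] shift cur [-0.01  0.01 -7.63] shift after turn [-0.01 -0.   -7.63]
```

Call:
carry_out:
  targets:
    - [[0,0,0,0,0,-0.4,-1],[0,0,0,0,0,-0.8,-1],[0,0,0,0,0,-0.8,-1],[0,0,0,0,0,-0.8,-1],[0,0,0,0,0,-0.8,-1],[0,0,0,0,0,-0.8,-1],[0,0,0,0,0,-0.8,-1],[0,0,0,0,0,-0.8,-1],[0,0,0,0,0,-0.8,-1],[0,0,0,0,0,-0.83,-1],[0,0,0,0,0,0,-1]]

```text
t: 49.78
eef_pos: [0.4119, 0.2108, 0.5015]
ee_rot: [3.14, 0.002, -2.947]
force: [0.6, 0.3, -2.7]
width: 0.0235
```

Call:
carry_out:
  targets:
    - [[0,0,-0.4,0,0,0,-1],[0,0,-0.75,0,0,0,-1],[0,0,-0.75,0,0,0,-1],[0,0,-0.75,0,0,0,-1],[0,0,-0.75,0,0,0,-1],[0,0,-0.75,0,0,0,-1],[0,0,-0.75,0,0,0,-1],[0,0,-0.75,0,0,0,-1],[0,0,-0.75,0,0,0,-1],[0,0,-0.75,0,0,0,-1],[0,0,-0.75,0,0,0,-1],[0,0,-0.75,0,0,0,-1],[0,0,-0.72,0,0,0,-1],[0,0,0,0,0,0,-1]]

```text
t: 51.52
eef_pos: [0.4116, 0.2107, 0.4991]
ee_rot: [3.141, -0.001, -1.639]
force: [-2.2, 0.1, -2.1]
width: 0.0237
```

```bash
python3 goal.py .5406 -.3063 .5 -93.9
```

```text
t 51.52 pos [0.4116 0.2107 0.4991] rpy [ 1.7994e+02 -5.0000e-02 -9.3910e+01] F [-2.2  0.1 -2.1] w 0.0237 q [ 0.9  -0.05 -0.27 -0.   -1.35 -0.97]
turn units [ 0.008 -0.006 -0.002] shift cur [20.28 -6.56 -0.03] shift after turn [20.28 -6.55 -0.04]
```

Call:
carry_out:
  targets:
    - [[0,0,0,0.45,-0.14,-0.2,-1],[0,0,0,0.85,-0.28,0,-1],[0,0,0,0.85,-0.28,0,-1],[0,0,0,0.85,-0.28,0,-1],[0,0,0,0.85,-0.28,0,-1],[0,0,0,0.85,-0.28,0,-1],[0,0,0,0.85,-0.28,0,-1],[0,0,0,0.85,-0.28,0,-1],[0,0,0,0.85,-0.28,0,-1],[0,0,0,0.85,-0.28,0,-1],[0,0,0,0.85,-0.28,0,-1],[0,0,0,0.85,-0.28,0,-1],[0,0,0,0.85,-0.28,0,-1],[0,0,0,0.85,-0.28,0,-1],[0,0,0,0.85,-0.28,0,-1],[0,0,0,0.85,-0.28,0,-1],[0,0,0,0.85,-0.28,0,-1],[0,0,0,0.85,-0.28,0,-1],[0,0,0,0.85,-0.28,0,-1],[0,0,0,0.85,-0.28,0,-1]]

```text
t: 54.02
eef_pos: [0.5197, -0.2138, 0.5051]
ee_rot: [3.141, -0.0, -1.64]
force: [0.5, -1.0, -1.0]
width: 0.024
```

Call:
carry_out:
  targets:
    - [[0,0,0,0.85,-0.28,0,-1],[0,0,0,0.85,-0.28,0,-1],[0,0,0,0.85,-0.26,0,-1],[0,0,0,0.6,-0.2,0,-1],[0,0,0,0,0,0,-1],[0,0,0,0,0,0,-1]]

```text
t: 54.78
eef_pos: [0.54, -0.2926, 0.5048]
ee_rot: [3.141, 0.0, -1.639]
force: [0.2, 0.3, -1.6]
width: 0.0239
```

```bash
python3 goal.py .5406 -.3063 .351 -93.9; python3 tray.py wrist11
```

```text
t 54.77 pos [ 0.54   -0.2926  0.5048] rpy [ 1.7999e+02  1.0000e-02 -9.3890e+01] F [ 0.2  0.3 -1.6] w 0.0239 q [-0.18  0.21  0.04 -0.   -1.39  0.11]
turn units [0.001 0.002 0.001] shift cur [ 0.55 -0.06  6.15] shift after turn [ 0.54 -0.06  6.15]
tray 903 (array([  0.9, -34.2]), array([240.7,  83.8]), 0.0) min [-0.1194 -0.0761  0.019 ] max [0.1213 0.0078 0.0267]
tray 693 (array([-52. ,  86.8]), array([145. ,  60.3]), 9.9) min [-0.1188  0.0451  0.0191] max [0.0163 0.1219 0.03  ]
tray 132 (array([104.9,  59.4]), array([31.7, 26.4]), 0.4) min [0.089  0.0463 0.0195] max [0.1208 0.0727 0.0268]
stop 2254 (array([ -0., -70.]), array([259.8,  39.7]), 0.0) min [-0.1299 -0.0899  0.01  ] max [ 0.1299 -0.0501  0.0185]
skidL 897 (array([-137.6,  -40.7]), array([21.2, 98.5]), 1.1) min [-0.1476 -0.0899  0.012 ] max [-0.1261  0.0087  0.0194]
skidL 353 (array([-139.7,   68.2]), array([16.1, 43.2]), 0.4) min [-0.1478  0.0467  0.012 ] max [-0.1316  0.0898  0.0184]
skidR 867 (array([139.1, -41.1]), array([98.6, 20.9]), 86.4) min [ 0.1261 -0.0898  0.0121] max [0.1479 0.0088 0.0198]
skidR 333 (array([139.6,  68.9]), array([16.1, 41.2]), 0.2) min [0.1316 0.0482 0.012 ] max [0.1477 0.0895 0.0181]
bar 4876 (array([-58.9,  -0.3]), array([177.1,  23.9]), 0.1) min [-0.1475 -0.0122  0.165 ] max [0.0297 0.0117 0.1723]
bar 1957 (array([111.5,   0.3]), array([71.4, 24.6]), 0.1) min [ 0.0758 -0.0121  0.165 ] max [0.1472 0.0127 0.1724]
```

View pics/wrist11.png

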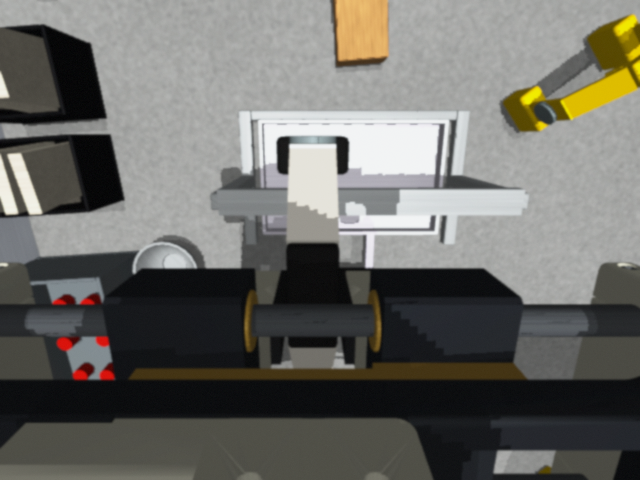

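Call:
carry_out:
  targets:
    - [[0,0,0,0.3,-0.03,0,-1],[0,0,0,0.25,-0.03,0,-1],[0,0,0,0,0,0.6,-1],[0,0,0,0,0,0.9,-1],[0,0,0,0,0,0.9,-1],[0,0,0,0,0,0.9,-1],[0,0,0,0,0,0.8,-1],[0,0,0,0,0,0.7,-1],[0,0,0,0,0,0.5,-1],[0,0,0,0,0,0.4,-1],[0,0,0,0,0,0.3,-1],[0,0,0,0,0,0.1,-1],[0,0,0,0,0,0,-1],[0,0,0,0,0,0,-1]]

```text
t: 56.58
eef_pos: [0.5408, -0.3066, 0.3529]
ee_rot: [-3.141, -0.0, -1.638]
force: [0.6, 0.4, -1.5]
width: 0.0236
```

```bash
python3 goal.py .5406 -.3063 .3503 -93.9
```

```text
t 56.58 pos [ 0.5408 -0.3066  0.3529] rpy [-1.7996e+02 -1.0000e-02 -9.3870e+01] F [ 0.6  0.4 -1.5] w 0.0236 q [-0.2   0.31 -0.18  0.   -1.08  0.13]
turn units [-0.006 -0.001  0.003] shift cur [-0.01  0.01  0.1 ] shift after turn [-0.01  0.01  0.1 ]
```

Call:
carry_out:
  targets:
    - [[0,0,0,0,0,0.06,-1],[0,0,0,0,0,0.04,-1],[0,0,0,0,0,0,-1],[0,0,0,0,0,0,-1]]

```text
t: 57.08
eef_pos: [0.5407, -0.3065, 0.3503]
ee_rot: [-3.141, -0.0, -1.638]
force: [-1.9, 1.4, 4.2]
width: 0.0236
```

Call:
carry_out:
  targets:
    - [[0,0,0,0,0,0,0.1],[0,0,0,0,0,0,0.1],[0,0,0,0,0,0,0.1],[0,0,0,0,0,0,0.1],[0,0,0,0,0,-0.4,0.1],[0,0,0,0,0,-1,0.1],[0,0,0,0,0,-1,0.1],[0,0,0,0,0,-1,0.1],[0,0,0,0,0,-1,0.1],[0,0,0,0,0,-1,0.1],[0,0,0,0,0,-0.6,0.1],[0,0,0,0,0,0,0.1]]

```text
t: 58.58
eef_pos: [0.5407, -0.3066, 0.5012]
ee_rot: [-3.139, -0.0, -1.638]
force: [-0.2, 0.4, -0.2]
width: 0.0483
```

```bash
python3 goal.py .4078 .2845 .5 -177.4; sed -i 's/wrist3/wrist12/g' m1.py; python3 m1.py | grep -v tray
```

```text
t 58.58 pos [ 0.5407 -0.3066  0.5012] rpy [-1.7987e+02 -2.0000e-02 -9.3870e+01] F [-0.2  0.4 -0.2] w 0.0483 q [-0.2   0.23  0.04  0.   -1.39  0.13]
turn units [-1.5000e-02  1.0000e-02  1.0441e+01] shift cur [-2.323e+01  6.900e+00  2.000e-02] shift after turn [ 4.24 23.86  0.05]
drycrown 1852 (array([ 540. , -306.3]), array([65.6, 23.8]), 85.8) [0.177 0.184 0.185] [ 0.526 -0.339  0.176] [ 0.5537 -0.2728  0.1862]
bar 5460 (array([ 433.1, -299.2]), array([ 24.3, 189.5]), 86.2) [0.166 0.17  0.171] [ 0.3384 -0.3172  0.16  ] [ 0.5282 -0.2814  0.1723]
bar 528 (array([ 537.4, -348. ]), array([18.8, 23.6]), 87.5) [0.161 0.167 0.173] [ 0.5253 -0.3574  0.16  ] [ 0.5495 -0.3385  0.174 ]
bar 264 (array([ 542.9, -264.2]), array([17.1, 24. ]), 86.2) [0.161 0.167 0.173] [ 0.5305 -0.273   0.16  ] [ 0.5553 -0.2559  0.174 ]
bar 2260 (array([ 593. , -309.9]), array([24.1, 80.1]), 86.1) [0.165 0.17  0.171] [ 0.5523 -0.3239  0.16  ] [ 0.6331 -0.2958  0.1719]
```

View pics/wrist12.png

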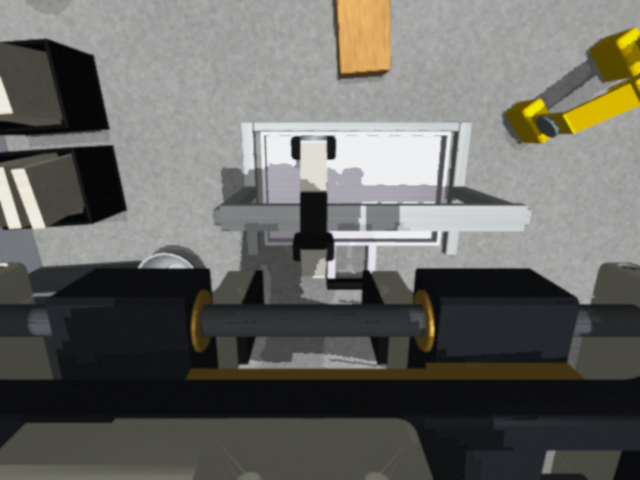

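Call:
carry_out:
  targets:
    - [[0,0,0,-0.4,0.12,0,0.1],[0,0,0,-0.95,0.28,0,0.1],[0,0,0,-0.95,0.28,0,0.1],[0,0,0,-0.95,0.28,0,0.1],[0,0,0,-0.95,0.28,0,0.1],[0,0,0,-0.95,0.28,0,0.1],[0,0,0,-0.95,0.28,0,0.1],[0,0,0,-0.95,0.28,0,0.1],[0,0,0,-0.95,0.28,0,0.1],[0,0,0,-0.95,0.28,0,0.1],[0,0,0,-0.95,0.28,0,0.1],[0,0,0,-0.95,0.28,0,0.1],[0,0,0,-0.95,0.28,0,0.1],[0,0,0,-0.95,0.28,0,0.1],[0,0,0,-0.95,0.28,0,0.1],[0,0,0,-0.95,0.28,0,0.1],[0,0,0,-0.95,0.28,0,0.1],[0,0,0,-0.95,0.28,0,0.1],[0,0,0,-0.95,0.28,0,0.1],[0,0,0,-0.95,0.28,0,0.1]]

```text
t: 61.12
eef_pos: [0.4353, 0.1637, 0.499]
ee_rot: [3.141, -0.001, -1.638]
force: [-0.2, -0.5, 0.4]
width: 0.0482
```

Call:
carry_out:
  targets:
    - [[0,0,0,-0.95,0.29,0,0.1],[0,0,0,-0.95,0.29,0,0.1],[0,0,0,-0.95,0.29,0,0.1],[0,0,0,-0.95,0.29,0,0.1],[0,0,0,-0.95,0.29,0,0.1],[0,0,0.95,0,0,0,0.1],[0,0,0.95,0,0,0,0.1],[0,0,0.95,0,0,0,0.1],[0,0,0.95,0,0,0,0.1],[0,0,0.95,0,0,0,0.1],[0,0,0.95,0,0,0,0.1],[0,0,0.95,0,0,0,0.1],[0,0,0.95,0,0,0,0.1],[0,0,0.95,0,0,0,0.1],[0,0,0.95,0,0,0,0.1],[0,0,0.94,0,0,0,0.1],[0,0,0,0,0,0,0.1],[0,0,0,0,0,0,0.1]]

```text
t: 63.38
eef_pos: [0.4077, 0.2838, 0.4995]
ee_rot: [-3.141, -0.001, -3.093]
force: [0.2, 0.2, 0.6]
width: 0.048
```

```bash
python3 goal.py .4078 .2845 .309 -177.4; python3 wet.py wrist13
```

```text
t 63.38 pos [0.4077 0.2838 0.4995] rpy [-1.7997e+02 -3.0000e-02 -1.7722e+02] F [0.2 0.2 0.6] w 0.048 q [ 1.    0.01 -0.21 -0.   -1.35 -2.53]
turn units [-0.004 -0.004  0.023] shift cur [-0.01  0.03  7.62] shift after turn [-0.    0.03  7.62]
wet 1427 (array([407.3, 284.9]), array([62.7, 23.7]), 2.3) [0.137 0.143 0.144]
wet top 1231 (array([408. , 284.9]), array([52.2, 23.4]), 2.4) [0.142 0.143 0.144]
```

Call:
carry_out:
  targets:
    - [[0,0,0,0,0.04,0.5,0.1],[0,0,0,0,0,1,0.1],[0,0,0,0,0,1,0.1],[0,0,0,0,0,1,0.1],[0,0,0,0,0,1,0.1],[0,0,0,0,0,0.9,0.1],[0,0,0,0,0,0.7,0.1],[0,0,0,0,0,0.5,0.1],[0,0,0,0,0,0.5,0.1],[0,0,0,0,0,0.4,0.1],[0,0,0,0,0,0.12,0.1],[0,0,0,0,0,0,0.1],[0,0,0,0,0,0,0.1],[0,0,0,0,0,0,-1],[0,0,0,0,0,0,-1],[0,0,0,0,0,0,-1],[0,0,0,0,0,0,-1],[0,0,0,0,0,0,-1]]

```text
t: 65.68
eef_pos: [0.408, 0.2848, 0.3095]
ee_rot: [3.142, 0.0, -3.096]
force: [-0.6, -0.2, 1.5]
width: 0.0238
```

```bash
python3 goal.py .4078 .2845 .505 -93.9
```

```text
t 65.67 pos [0.408  0.2848 0.3095] rpy [ 1.8000e+02  1.0000e-02 -1.7739e+02] F [-0.6 -0.2  1.5] w 0.0238 q [ 1.01  0.15 -0.5   0.   -0.91 -2.53]
turn units [-0.0000e+00  1.0000e-03 -1.0437e+01] shift cur [ 0.01 -0.01 -7.82] shift after turn [ 0.01  0.01 -7.82]
```

Call:
carry_out:
  targets:
    - [[0,0,0,0,0,-0.4,-1],[0,0,0,0,0,-0.8,-1],[0,0,0,0,0,-0.8,-1],[0,0,0,0,0,-0.8,-1],[0,0,0,0,0,-0.8,-1],[0,0,0,0,0,-0.8,-1],[0,0,0,0,0,-0.8,-1],[0,0,0,0,0,-0.8,-1],[0,0,0,0,0,-0.8,-1],[0,0,0,0,0,-0.8,-1],[0,0,0,0,0,-0.22,-1],[0,0,0,0,0,0,-1]]

```text
t: 67.18
eef_pos: [0.4078, 0.2846, 0.5049]
ee_rot: [3.141, -0.0, -3.096]
force: [0.4, 0.0, -1.1]
width: 0.0238
```

Call:
carry_out:
  targets:
    - [[0,0,-0.5,0,0,0,-1],[0,0,-0.8,0,0,0,-1],[0,0,-0.8,0,0,0,-1],[0,0,-0.8,0,0,0,-1],[0,0,-0.8,0,0,0,-1],[0,0,-0.8,0,0,0,-1],[0,0,-0.8,0,0,0,-1],[0,0,-0.8,0,0,0,-1],[0,0,-0.8,0,0,0,-1],[0,0,-0.8,0,0,0,-1],[0,0,-0.8,0,0,0,-1],[0,0,-0.8,0,0,0,-1],[0,0,-0.8,0,0,0,-1],[0,0,-0.34,0,0,0,-1],[0,0,0,0,0,0,-1]]

```text
t: 69.05
eef_pos: [0.4079, 0.2847, 0.5039]
ee_rot: [3.141, -0.001, -1.639]
force: [-1.1, 0.1, -1.3]
width: 0.0236
```

```bash
python3 goal.py .4308 -.2989 .505 -93.9; python3 tray.py scene14 scene | head -4; python3 tray.py side14 side | head -4
```

```text
t 69.05 pos [0.4079 0.2847 0.5039] rpy [ 1.7994e+02 -7.0000e-02 -9.3900e+01] F [-1.1  0.1 -1.3] w 0.0236 q [ 1.01  0.01 -0.2  -0.   -1.36 -1.07]
turn units [ 0.007 -0.009  0.   ] shift cur [ 2.323e+01 -2.500e+00 -2.000e-02] shift after turn [23.23 -2.5  -0.04]
handle 102 (array([  4.8, 126.6]), array([72.7, 13.2]), 0.6) min [-0.0315  0.1201  0.0342] max [0.0411 0.1333 0.0446]
tray 515 (array([-9.4, 44.3]), array([273.4, 177.7]), 18.4) min [-0.1295 -0.0767  0.019 ] max [0.1265 0.1333 0.0298]
skidL 235 (array([-135.6,    0.9]), array([179.1,  18.4]), 89.8) min [-0.145  -0.0887  0.012 ] max [-0.1264  0.0905  0.0199]
skidR 362 (array([139.8,   0.5]), array([180.7,  27.2]), 89.9) min [ 0.1261 -0.0899  0.012 ] max [0.1534 0.0908 0.02  ]
handle 86 (array([ -0.4, 129.4]), array([71. , 15.8]), 2.8) min [-0.0363  0.1203  0.0341] max [0.035  0.1373 0.0415]
tray 355 (array([-8.2, 70.6]), array([252.7, 132.2]), 12.1) min [-0.1209 -0.02    0.019 ] max [0.1213 0.1371 0.03  ]
tray 102 (array([ 20. , -71.6]), array([206.6,  34. ]), 8.2) min [-0.0846 -0.0768  0.0191] max [ 0.1198 -0.0399  0.026 ]
stop 179 (array([ 21.3, -64.6]), array([ 30.4, 213.2]), 89.4) min [-0.0853 -0.0809  0.0101] max [ 0.1279 -0.0504  0.0184]
```

View pics/scene14.png

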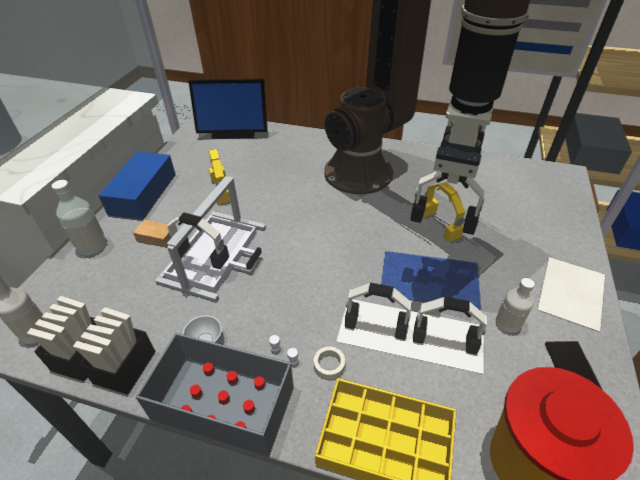

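Call:
carry_out:
  targets:
    - [[0,0,0,0.45,-0.3,0,-1],[0,0,0,0.9,-0.3,0,-1],[0,0,0,0.9,-0.3,0,-1],[0,0,0,0.9,-0.3,0,-1],[0,0,0,0.9,-0.3,0,-1],[0,0,0,0.9,-0.3,0,-1],[0,0,0,0.9,-0.3,0,-1],[0,0,0,0.9,-0.3,0,-1],[0,0,0,0.9,-0.3,0,-1],[0,0,0,0.9,-0.3,0,-1],[0,0,0,0.9,-0.3,0,-1],[0,0,0,0.9,-0.3,0,-1],[0,0,0,0.9,0,0,-1],[0,0,0,0.9,0.1,0,-1],[0,0,0,0.9,0.1,0,-1],[0,0,0,0.9,0.1,0,-1],[0,0,0,0.9,0.1,0,-1],[0,0,0,0.9,0.1,0,-1],[0,0,0,0.9,0.1,0,-1],[0,0,0,0.9,0.1,0,-1]]

```text
t: 71.65
eef_pos: [0.4501, -0.1592, 0.5049]
ee_rot: [-3.142, -0.0, -1.639]
force: [0.3, 0.8, -2.3]
width: 0.0235
```

```bash
python3 goal.py .4308 -.2989 .505 -93.9
```

```text
t 71.65 pos [ 0.4501 -0.1592  0.5049] rpy [-180.     -0.    -93.92] F [ 0.3  0.8 -2.3] w 0.0235 q [ 0.07 -0.03 -0.23  0.   -1.36 -0.14]
turn units [-0.    -0.    -0.003] shift cur [ 5.63  0.39 -0.  ] shift after turn [ 5.63  0.39 -0.  ]
```

Call:
carry_out:
  targets:
    - [[0,0,0,0.9,0.06,0,-1],[0,0,0,0.9,0.06,0,-1],[0,0,0,0.9,0.06,0,-1],[0,0,0,0.9,0.06,0,-1],[0,0,0,0.7,0.06,0,-1],[0,0,0,0.4,0,0,-1],[0,0,0,0.2,0,0,-1],[0,0,0,0,0,0,-1],[0,0,0,0,0,0,-1]]

```text
t: 72.78
eef_pos: [0.435, -0.2792, 0.5049]
ee_rot: [-3.141, 0.0, -1.638]
force: [-0.6, 0.8, -1.3]
width: 0.0238
```

```bash
python3 goal.py .4308 -.2989 .3505 -93.9
```

```text
t 72.78 pos [ 0.435  -0.2792  0.5049] rpy [-179.99    0.    -93.85] F [-0.6  0.8 -1.3] w 0.0238 q [-0.19  0.04 -0.16 -0.   -1.36  0.12]
turn units [-0.001  0.001  0.007] shift cur [0.8  0.12 6.18] shift after turn [0.8  0.11 6.18]
```

Call:
carry_out:
  targets:
    - [[0,0,0,0.4,0.06,0,-1],[0,0,0,0.4,0.06,0,-1],[0,0,0,0,0,0,-1],[0,0,0,0,0,0.6,-1],[0,0,0,0,0,0.9,-1],[0,0,0,0,0,0.9,-1],[0,0,0,0,0,0.9,-1],[0,0,0,0,0,0.8,-1],[0,0,0,0,0,0.7,-1],[0,0,0,0,0,0.5,-1],[0,0,0,0,0,0.4,-1],[0,0,0,0,0,0.3,-1],[0,0,0,0,0,0.1,-1],[0,0,0,0,0,0,-1],[0,0,0,0,0,0,-1]]

```text
t: 74.65
eef_pos: [0.4307, -0.2994, 0.3529]
ee_rot: [-3.141, -0.0, -1.638]
force: [0.5, -0.3, -0.9]
width: 0.0237
```

```bash
python3 goal.py .4308 -.2989 .3505 -93.9
```

```text
t 74.65 pos [ 0.4307 -0.2994  0.3529] rpy [-1.7995e+02 -1.0000e-02 -9.3870e+01] F [ 0.5 -0.3 -0.9] w 0.0237 q [-0.23  0.15 -0.39  0.   -1.02  0.17]
turn units [-0.006 -0.002  0.004] shift cur [-0.02 -0.    0.09] shift after turn [-0.02 -0.    0.09]
```

Call:
carry_out:
  targets:
    - [[0,0,0,0,0,0.06,-1],[0,0,0,0,0,0.04,-1],[0,0,0,0,0,0,-1],[0,0,0,0,0,0,-1]]

```text
t: 75.15
eef_pos: [0.4306, -0.2994, 0.3505]
ee_rot: [-3.141, -0.0, -1.638]
force: [-2.2, 2.4, 5.6]
width: 0.0239
```

Call:
carry_out:
  targets:
    - [[0,0,0,0,0,0,0.1],[0,0,0,0,0,0,0.1],[0,0,0,0,0,0,0.1],[0,0,0,0,0,0,0.1],[0,0,0,0,0,-0.4,0.1],[0,0,0,0,0,-1,0.1],[0,0,0,0,0,-1,0.1],[0,0,0,0,0,-1,0.1],[0,0,0,0,0,-1,0.1],[0,0,0,0,0,-1,0.1],[0,0,0,0,0,-0.6,0.1],[0,0,0,-0.5,0,0,0.1],[0,0,0,0,0,0,0.1],[0,0,0,0,0,0,0.1]]

```text
t: 76.9
eef_pos: [0.4314, -0.2866, 0.4991]
ee_rot: [3.14, 0.0, -1.638]
force: [-0.4, -0.8, -0.7]
width: 0.0482
```

```bash
sed -i 's/wrist12/wrist15/g' m1.py; python3 m1.py | grep -v tray; python3 tray.py wrist15b; python3 tray.py scene15 scene | head -1; python3 -c "
from h import *
grab('side','side15.png')"
```

```text
drycrown 1928 (array([ 430. , -299.1]), array([65.5, 24. ]), 86.0) [0.177 0.184 0.185] [ 0.4165 -0.3325  0.176 ] [ 0.4437 -0.2661  0.1863]
drycrown 2086 (array([ 539.9, -306.5]), array([65.5, 24.5]), 86.2) [0.177 0.184 0.185] [ 0.5259 -0.3396  0.176 ] [ 0.554  -0.2735  0.1861]
bar 2344 (array([ 377.7, -295.4]), array([24.2, 79.7]), 86.1) [0.165 0.17  0.171] [ 0.3382 -0.3098  0.1601] [ 0.418  -0.2817  0.1726]
bar 528 (array([ 427.1, -341. ]), array([19. , 23.1]), 85.8) [0.161 0.167 0.173] [ 0.4151 -0.3505  0.16  ] [ 0.4389 -0.3309  0.1739]
bar 297 (array([ 432.9, -257.1]), array([17.3, 24.9]), 80.6) [0.161 0.167 0.173] [ 0.4212 -0.2674  0.1601] [ 0.4446 -0.2485  0.174 ]
bar 3743 (array([ 497.3, -303.1]), array([100.6, 109.9]), 86.2) [0.162 0.17  0.172] [ 0.4423 -0.3568  0.16  ] [ 0.555  -0.2554  0.174 ]
bar 2198 (array([ 595.1, -310. ]), array([24. , 76.6]), 86.3) [0.166 0.17  0.171] [ 0.5563 -0.3238  0.16  ] [ 0.6332 -0.2958  0.1726]
handle 294 (array([ -4.8, 126.5]), array([12.1, 56.2]), 89.7) min [-0.0329  0.1204  0.0344] max [0.0232 0.1326 0.0411]
tray 308 (array([-112.7,  -42.3])
[... 932 characters left out ...]

skidR 876 (array([138.4, -48.5]), array([82.7, 21.1]), 86.9) min [ 0.126  -0.0894  0.012 ] max [ 0.1481 -0.0068  0.019 ]
skidR 280 (array([140.2,  69. ]), array([16.1, 41.3]), 3.6) min [0.131  0.0482 0.0123] max [0.1475 0.0896 0.0183]
bar 2243 (array([-108. ,   -0.3]), array([23.9, 79.4]), 90.0) min [-0.1477 -0.0122  0.165 ] max [-0.0683  0.0117  0.1728]
bar 2718 (array([ 0.5, -0.1]), array([87.6, 59.8]), 0.0) min [-0.0433 -0.0299  0.1651] max [0.0443 0.0299 0.1749]
bar 2107 (array([109.,   0.]), array([76.1, 23.8]), 0.2) min [ 0.071 -0.012  0.165] max [0.1471 0.0119 0.1722]
handle 101 (array([  6.2, 127. ]), array([69.7, 12.8]), 0.2) min [-0.0286  0.1206  0.0343] max [0.0411 0.1335 0.0437]
```

View pics/wrist15.png

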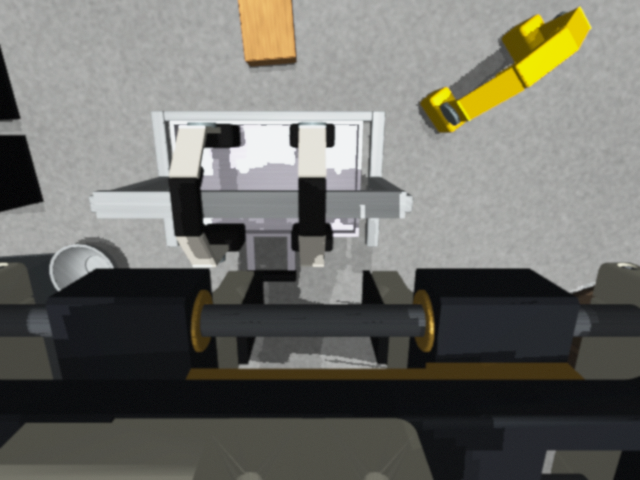

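View pics/scene15.png

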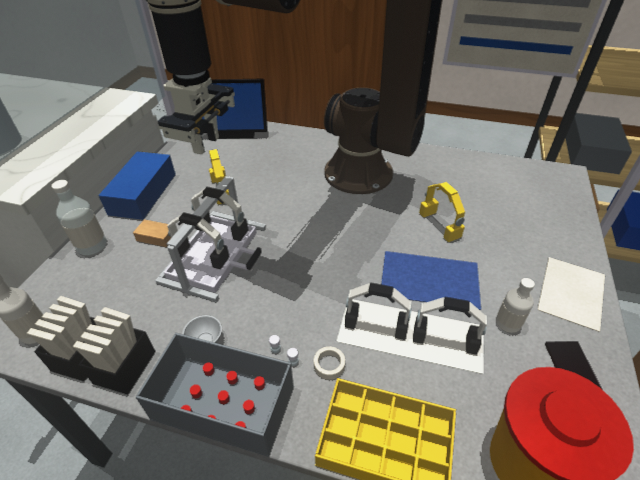

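View pics/side15.png

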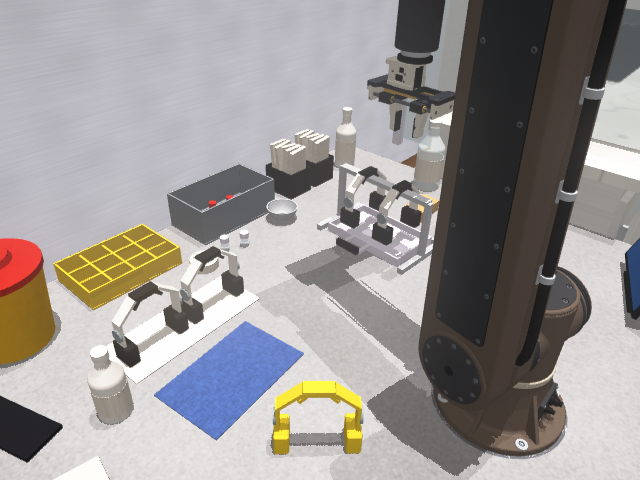

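```bash
python3 -c "
from station import arm
print(arm.job_done())"
```

```text
the job is handed in; nothing more can be done
None
```

I've handed the job in at about 77 s of the 210 s allowed. No verdict came back, but every last check agreed with the task.

- **Dry frames:** both dry headframes were lifted off the rail. They stand upright side by side on the white mat, and both cameras that see the mat show them standing.
- **Tray:** it was knocked aside partway through, to about 14° askew. I gripped its handle, squared it, and slid it in until it met the stop at about 19 N. Afterwards the wrist camera measured the handle 126.5 to 127.3 mm in front of the rail, against 127 mm at home. I checked it again after both wet frames were hung, and it had not moved.
- **Wet frames:** only two were there. Both were hung after the tray was home, crowns about 55 mm either side of the rail's middle. They sit level on the bar (crown tops at 184 mm) and are within half a degree of square.
- **Other things:** the yellow look-alikes and the bystanders were not touched and look unmoved in the last pictures.

The scene and side cameras disagreed with each other by up to about 7 mm. I took the final positions from the wrist camera, whose readings fit the given rail dimensions. The tray's back edge against the stop was not measured directly. That it is home rests on the push force and the handle position.

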